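# Lock the hand valve's rod at its middle click

## Robot

A 6-joint arm with a two-finger parallel gripper is mounted at the origin on a cart in front of the work surface, level with it; the furniture and walls round the work are solid. World frame = base frame: x ahead of the robot, y to its left, z up, the work surface at z = 0. Lengths are in mm, angles in rad, forces in N, time in s.
With the tool pointing down it reaches from about 350 to 975 mm from the base axis. Payload 7.1 kg.
Tool frame: the origin (TCP) lies at the very end of the fingers, on their centre line; the grasp point (between the pads) lies 19 mm behind it; z points along the fingers, x is the direction in which the jaws open and shut, and the axes are right-handed (so a half turn about z gives the same grasp; the last joint's range is limited). The gripper opens to 88 mm and grips with 3 to 60 N. Pads are 20 mm wide; open, the fingers measure 115 mm over their backs; the gripper's body (75 mm by 178 mm) begins 61 mm behind the grasp point.
Start: joints at [-1.137, 0.423, 1.63, -0, 1.089, -0.019], TCP at [273.442, -561.991, 222.675] pointing down, gripper open.
Joint ranges: [-3, 3], [-0.9, 2.11], [0.09, 2.58], [-1.31, 4.45], [0.11, 2.69], [-2.54, 2.54]. Speed limits (rad/s): [2.39, 2.39, 3.01, 3.14, 3.14, 3.14].

## Interface

Orientations are given as a rotation vector (axis times angle).
In Python, from workcell import * gives the robot as it stands.
- The arm moves only by the tool arm_command, never from a script. Its argument "increments" is a list of rows, each a list of 2 entries, a list of its own where there are three numbers: the shift along the tool's x, y, z in cm, then the turn about the tool's z in degrees. In form: [[[dx, dy, dz], turn], ...]. A call has 1 to 20 rows; each row shifts and turns the pose as measured when the row begins, along the tool's axes as they then stand; what a row does not reach is not made up. A row lasts 1/10 s, in which the tool goes at most 50 mm and 8.59 degrees, less where a joint would pass 70% of its speed; a pose out of reach is approached as far as the arm can. A call is refused whole if a number of a shift passes 5 or a number of a turn 8.59, either way. A call with a gripper value outside its range is refused whole. "gripper" is the opening, from 0 (shut) to 1 (fully open), set as the call begins (left out, the last holds). The fingers move at their own pace and stop on an object; the grip force is fixed at half the most. Time passes only in rows, so rows that do not move let the fingers close. It gives the time, the measured TCP pose, the force and the opening at its end, in the units of the state.
- get_obs(): the state, without advancing time (a new reading comes with each control period).
- get_image(name): name is "side" or "top" or "wrist"; returns the picture (384x512x3 uint8, red, green, blue); there is no depth.
- camera_params(name): a dict with "K" (3x3 intrinsics, pixels), "rvec" (rotation vector, rad) and "tvec" (3), from world to camera coordinates, as OpenCV has them; the wrist camera has in their place "T_tool_cam" (4x4, takes a point from camera to tool coordinates, whose origin is the TCP and whose axes are the tool frame's). Camera axes: x right, y down, z forward; pixel columns grow to the right and rows downward; lengths in mm; the calibration is good to about 2 mm. A picture is of the moment at which its call begins: read the wrist's pose just before it. camera_params takes no time and is no camera call.
- close_job(): hands the job in, once; it reports no verdict.
The state is a dict: "t": time; "qpos": joint angles; "qvel": joint speeds; "joint_torque": joint torques, N m; "ee_pos": TCP position; "orientation": TCP orientation; "ft_force": force on the tool from outside, world axes, zero at the start; "moment": the same for the moment, N m; "width": finger opening in mm.
Only numpy, scipy, OpenCV 4.12 (cv2) and the standard library are available. Lean on these libraries where they do the work, as an engineer would, in place of code of your own. Each camera call takes 0.05 s, during which the arm holds its last target.

## Task

Pull the rod of the blue bench valve out until it clicks into its middle position: feel for the click, since it lies at a different point on every valve and no mark shows it. Then drop the yellow stop saddle, legs down, over the bare rod between the valve and the black grip, so that it hangs there freely and the rod is still at its click. The gap is too short for fingers at the saddle's ends, so stand the saddle up on its legs first and take it again across its sides; leave the other things where they are.

Things in the scene. Friction and masses are not known exactly. Their poses are not given: they have to be found in the camera images.
- rod (a joint): Pull-out of the valve's push-pull rod, m: 0 home, 0.070 fully out (hard stops); starts at 0 to 0.012. Slides with 2 to 5 N friction. Its one click lies 0.027 to 0.041 out, hidden and different each time: over the last 5 mm the rod is drawn outward with about 4 N; pulled on past it, resistance climbs to about 16 N, then it jumps out. Let go within 3 mm of the click, it centres itself.
- pin (a joint): Brass tell-tale pin, 10 mm across, on top of the valve: about -0.001 m (raised) while the rod is off its click, about -0.0048 m (dropped) when the rod sits in the click.
- rod_grip (a point): Centre of the black grip on the rod's outer end, on the rod's axis, 68 mm above the bench; a rounded block 30 mm along the rod, 36 mm wide, 44 mm high, with a thin red line round it. x axis along the rod towards the valve (pull along -x), z up. Moves with the rod. The steel rod is 16 mm thick.
- gland (a point): On the rod's axis at the face of the round steel gland (38 mm across) where the rod leaves the blue valve; axes as rod_grip. The valve is bolted down; its body is 110 mm along the rod, 66 mm wide, top 98 mm above the bench (pin and collar 108 mm). Bare rod from gland to grip: 44 mm plus the pull-out, so 71 to 85 mm at the click.
- saddle_center (a point): Centre of the yellow stop saddle, a loose rigid U-channel, 0.22 to 0.37 kg, 60 x 60 x 48 mm; starts lying on one leg, 48 mm high. x points from the closed back to the open leg ends (30 mm each way from the centre), y along the channel (ends at +-30 mm), z across the legs (sides at +-24 mm), up at the start. Standing or hanging legs down, x points down.
- saddle_slot (a point): Mouth of the saddle's slot, midway between the leg ends; axes as saddle_center. The slot is 24 mm wide between 12 mm legs and 46 mm deep; the back is 14 mm thick and has a red label outside. Hung on the rod, the saddle's centre is 8 mm below the rod's axis, y along the rod, either way round.
- cover_center (a point): Bystander: loose grey wedge-shaped moulded cover, 50 x 119 x 38 mm, its centre at mid-height; must stay where it is. It may change places with the saddle.
- power_strip: Bystander: white four-socket power strip, 166 x 51 x 36 mm, origin under its centre; must stay where it is.
Mind the look-alikes: they are no part of the job. Of the things that look like the part that bears saddle_center, the middle-sized one is meant.

How it is judged:
By the outcome, as a careful person would: the job done as asked, in the order asked, and still so for the second after the job is handed in, with the robot touching nothing.
It also fails if it takes over 72 s, if anything falls off the work surface, if the arm or the gripper's body presses on something with over 40 N, if the wrist force passes 120 N, or if a joint passes its speed limit or range.

## Working session

There is one attempt and no reset: what is moved stays moved. The work goes in short steps, Python scripts to look and compute and a tool call to move; the robot and the scene stay as the last step left them, time stands still between calls to the robot, and variables do not carry over. Pictures are saved under pics/ and viewed, and the job is handed in when it is done.

Besides the shell and the picture viewer there is one more tool, called as name(argument=value, ...), one argument or row to a line, values as JSON. arm_command: Moves the arm, as the interface text tells. Its arguments: {"type":"object","properties":{"increments":{"type":"array","items":{"type":"array"}},"gripper":{"type":"number"}},"required":["increments"]}

```bash
mkdir -p pics; ls; cat > h.py <<'E'
import numpy as np, cv2
from workcell import *
def save(n,im): cv2.imwrite(f'pics/{n}.png',im[:,:,::-1])
def cam(name,obs=None):
    p=camera_params(name);K=np.array(p['K'])
    if 'rvec' in p:
        R=cv2.Rodrigues(np.array(p['rvec'],float))[0];t=np.array(p['tvec'],float).reshape(3)
    else:
        obs=obs or get_obs();T=np.array(p['T_tool_cam'],float)
        W=np.eye(4);W[:3,:3]=cv2.Rodrigues(np.array(obs['orientation'],float))[0];W[:3,3]=obs['ee_pos']
        M=np.linalg.inv(W@T);R=M[:3,:3];t=M[:3,3]
    return K,R,t
def ray(c,u,v):
    K,R,t=c;d=R.T@np.linalg.inv(K)@np.array([u,v,1.]);return -R.T@t,d
def onz(c,u,v,z):
    o,d=ray(c,u,v);return o+d*(z-o[2])/d[2]
def proj(c,P):
    K,R,t=c;q=K@(R@np.array(P,float)+t);return q[:2]/q[2]
def tri(c1,p1,c2,p2):
    o1,d1=ray(c1,*p1);o2,d2=ray(c2,*p2)
    A=np.stack([d1,-d2],1);s=np.linalg.lstsq(A,o2-o1,rcond=None)[0]
    a=o1+d1*s[0];b=o2+d2*s[1];return (a+b)/2,np.linalg.norm(a-b)
E
python3 - <<'E'
from h import *
np.set_printoptions(precision=1,suppress=True)
o=get_obs();print(o)
for n in ['side','top','wrist']:
    im=get_image(n);save(n+'0',im)
    c=cam(n,o);print(n,-c[1].T@c[2],c[1][2],c[0][0,0])
E
```

```text
pics
{'t': 0.0, 'qpos': array([-1.1,  0.4,  1.6, -0. ,  1.1, -0. ]), 'qvel': array([ 0., -0.,  0., -0., -0., -0.]), 'joint_torque': array([  0. , -54.5, -27.4,   0.1,   0. ,  -0. ]), 'ee_pos': array([ 273.2, -561.5,  221.9]), 'orientation': array([-2.7,  1.7,  0. ]), 'ft_force': array([-0.3,  0.3,  0.1]), 'moment': array([0., 0., 0.]), 'width': 87.63416218892682}
side [243.  977.4 779.4] [ 0.2 -0.8 -0.5] 402.0685803541331
top [345.4 -28.8 983.9] [ 0.1 -0.  -1. ] 376.88469347905584
wrist [ 339.8 -528.5  383.6] [-0.2 -0.1 -1. ] 275.970189529504
```

View pics/side0.png

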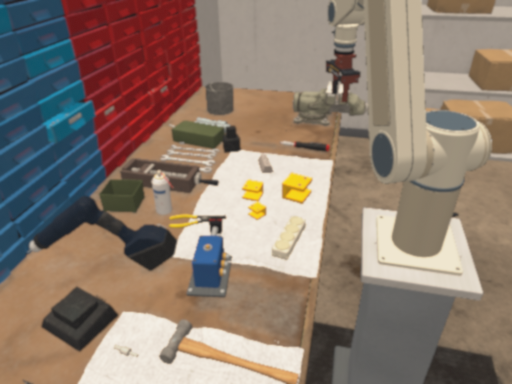

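View pics/top0.png

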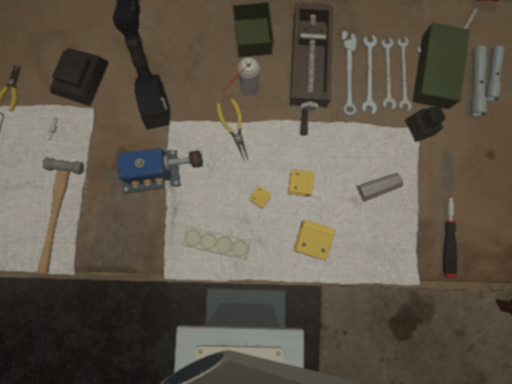

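View pics/wrist0.png

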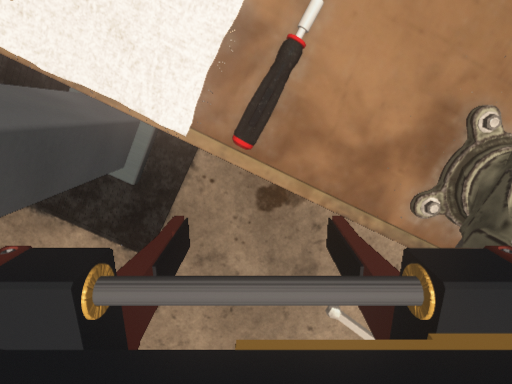

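The top view shows three yellow look-alikes: small at (260,197), medium at (301,183) and large at (315,240). The middle-sized one, (301,183), is meant. The valve is at (145,165), its grip at (196,158), the cover at (380,187) and the strip at (216,243). Next I'll take close crops and measure.

```bash
python3 - <<'E'
from h import *
np.set_printoptions(precision=1,suppress=True)
im=cv2.imread('pics/top0.png');c=cam('top')
s=cv2.imread('pics/side0.png');cs=cam('side')
a=cv2.resize(im[140:270,105:345],None,fx=3.3,fy=3.3,interpolation=cv2.INTER_CUBIC);cv2.imwrite('pics/tc.png',a)
a=cv2.resize(s[160:300,160:340],None,fx=4,fy=4,interpolation=cv2.INTER_CUBIC);cv2.imwrite('pics/sc.png',a)
h=cv2.cvtColor(im,cv2.COLOR_BGR2HSV)
m=cv2.inRange(h,(18,130,90),(35,255,255))
for k in cv2.findContours(m,0,2)[0]:
    if cv2.contourArea(k)<80: continue
    r=cv2.minAreaRect(k);b=cv2.boxPoints(r)
    B=[onz(c,*p,48)[:2] for p in b]
    print(r,onz(c,*r[0],48),[np.linalg.norm(B[i]-B[i-1]) for i in range(4)]);print(np.array(B))
# top view scale at corners
print(onz(c,0,0,0),onz(c,512,0,0),onz(c,0,384,0))
E
```

```text
((314.03216552734375, 239.5596466064453), (32.9492301940918, 31.320920944213867), 16.699243545532227) [ 375.8 -178.7   48. ] [np.float64(80.81556906373824), np.float64(77.66530844287959), np.float64(81.74216656731882), np.float64(77.531113395989)]
[[ 349.2 -128.8]
 [ 423.9 -150.1]
 [ 402.6 -229. ]
 [ 328.3 -206.8]]
((259.9999694824219, 196.49998474121094), (14.976905822753906, 15.254256248474121), 33.6900634765625) [479.4 -42.   48. ] [np.float64(37.555725830963624), np.float64(38.636698467537194), np.float64(37.74959619158177), np.float64(38.53879886524197)]
[[473.  -15.9]
 [505.9 -36.2]
 [485.7 -68.1]
 [453.  -47.7]]
((300.7248840332031, 182.56332397460938), (21.80701446533203, 23.657302856445312), 7.594643592834473) [ 518.  -143.9   48. ] [np.float64(54.85546679221615), np.float64(60.83860383825772), np.float64(55.34806052886581), np.float64(60.84315517128815)]
[[ 490.8 -113. ]
 [ 551.3 -119.9]
 [ 545.5 -175. ]
 [ 485.1 -167.6]]
((237.39364624023438, 112.89131927490234), (30.3629093170166, 6.188185691833496), 72.18110656738281) [696.   22.5  48. ] [np.float64(81.5588360650747), np.float64(16.13692913883054), np.float64(81.64583435312689), np.float64(15.964307192725427)]
[[731.9  43.5]
 [737.6  28.4]
 [660.4   1.7]
 [654.9  16.7]]
[1021.4  702.6    0. ] [1080.2 -753.2    0. ] [  5.8 578.2   0. ]
```

View pics/tc.png

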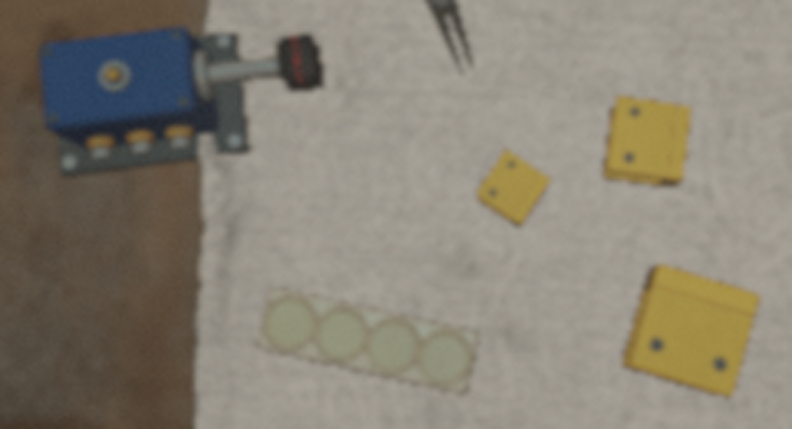

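View pics/sc.png

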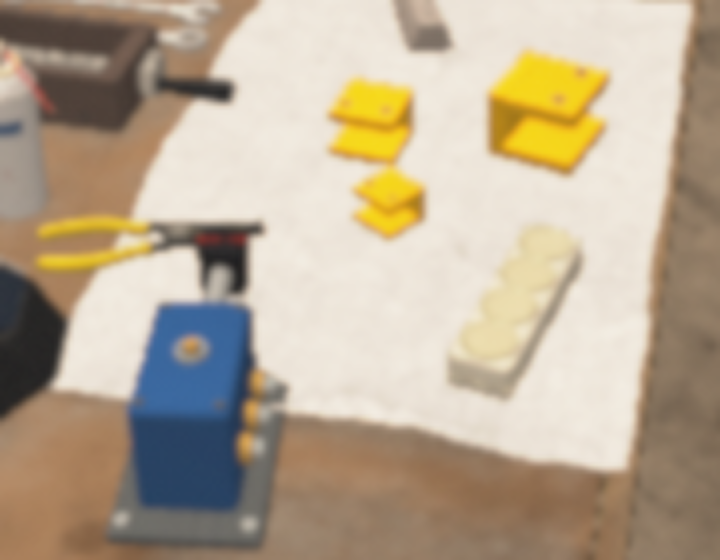

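Medium saddle: about 55x60 at the 48 mm plane, matching 60x60. It has the holes and open end towards world +y and the back with the fold line towards -y. Measuring the rod and valve now.

```bash
python3 - <<'E'
from h import *
np.set_printoptions(precision=3,suppress=True)
ct=cam('top');cs=cam('side')
T=lambda x,y:(105+x/3.3,140+y/3.3)
S=lambda x,y:(160+x/4,160+y/4)
# grip top ~z90, red line top centre
print('grip', tri(ct,T(299,62),cs,S(222,240)), onz(ct,*T(299,62),90))
print('pin', tri(ct,T(114,75),cs,S(190,347)), onz(ct,*T(114,75),108))
print('gland', onz(ct,*T(205,72),68))
print('pliers tip',onz(ct,*T(468,70),5))
o=get_obs();R=cv2.Rodrigues(o['orientation'])[0];print(R,o['ee_pos'])
print(np.array(camera_params('wrist')['T_tool_cam']))
# saddle side corners
c=cam('top')
print('saddle corners top', [onz(c,*T(*p),48) for p in [(617,97),(690,105),(682,180),(606,178)]])
E
```

```text
grip (array([564.847, 118.716,  82.935]), np.float64(4.338924769328638)) [560.939 117.139  90.   ]
pin (array([545.287, 248.849,  98.459]), np.float64(0.5677743549646859)) [542.849 245.791 108.   ]
gland [556.318 190.63   68.   ]
pliers tip [579.171  -4.942   5.   ]
[[ 0.437 -0.899 -0.   ]
 [-0.899 -0.437  0.001]
 [-0.001 -0.    -1.   ]] [ 273.262 -561.64   222.091]
[[   1.       0.001    0.001   -0.804]
 [  -0.001    0.964    0.266  -74.292]
 [  -0.001   -0.266    0.964 -161.701]
 [   0.       0.       0.       1.   ]]
saddle corners top [array([ 551.301, -121.178,   48.   ]), array([ 546.787, -177.507,   48.   ]), array([ 488.264, -171.831,   48.   ]), array([ 488.052, -113.776,   48.   ])]
```

```bash
cat >> h.py <<'E'
def pose():
    o=get_obs();R=cv2.Rodrigues(o['orientation'])[0]
    return np.array(o['ee_pos']),R,np.degrees(np.arctan2(R[1,0],R[0,0])),o
def plan(target,yaw=None,n=None):
    p,R,a,o=pose()
    d=np.array(target,float)-p
    dy=0 if yaw is None else (yaw-a+180)%360-180
    n=n or int(max(np.ceil(np.linalg.norm(d)/45),np.ceil(abs(dy)/8),1))
    rows=[]
    for i in range(n):
        b=np.radians(a+dy*i/n);x=np.array([np.cos(b),np.sin(b),0]);y=np.array([np.sin(b),-np.cos(b),0])
        s=d/n/10
        rows.append([[round(float(s@x),2),round(float(s@y),2),round(float(-s[2]),2)],round(float(-dy/n),2)])
    print('pos',p.round(1),'yaw',a.round(2),'t',o['t'],'F',np.round(o['ft_force'],1),'w',round(o['width'],1));print(rows)
E
python3 -c "
from h import *
plan((555,60,210),8)"
```

```text
pos [ 273.3 -561.6  222.1] yaw -64.06 t 0.15 F [-0.2  0.8 -0.3] w 87.7
[[[-2.72, -3.28, 0.08], -4.5], [[-2.46, -3.49, 0.08], -4.5], [[-2.18, -3.67, 0.08], -4.5], [[-1.88, -3.83, 0.08], -4.5], [[-1.57, -3.96, 0.08], -4.5], [[-1.26, -4.08, 0.08], -4.5], [[-0.93, -4.16, 0.08], -4.5], [[-0.6, -4.22, 0.08], -4.5], [[-0.27, -4.26, 0.08], -4.5], [[0.06, -4.27, 0.08], -4.5], [[0.4, -4.25, 0.08], -4.5], [[0.73, -4.2, 0.08], -4.5], [[1.06, -4.13, 0.08], -4.5], [[1.38, -4.04, 0.08], -4.5], [[1.69, -3.92, 0.08], -4.5], [[1.99, -3.77, 0.08], -4.5]]
```

arm_command(
  increments=[
    [[-2.7,-3.3,0.1],-4.5],
    [[-2.5,-3.5,0.1],-4.5],
    [[-2.2,-3.7,0.1],-4.5],
    [[-1.9,-3.8,0.1],-4.5],
    [[-1.6,-4.0,0.1],-4.5],
    [[-1.3,-4.1,0.1],-4.5],
    [[-0.9,-4.2,0.1],-4.5],
    [[-0.6,-4.2,0.1],-4.5],
    [[-0.3,-4.3,0.1],-4.5],
    [[0.1,-4.3,0.1],-4.5],
    [[0.4,-4.2,0.1],-4.5],
    [[0.7,-4.2,0.1],-4.5],
    [[1.1,-4.1,0.1],-4.5],
    [[1.4,-4.0,0.1],-4.5],
    [[1.7,-3.9,0.1],-4.5],
    [[2.0,-3.8,0.1],-4.5],
    [[0,0,0],0],
  ],
)

```text
t: 1.85
ee_pos: [551.4, 90.7, 203.5]
orientation: [-3.127, -0.293, -0.001]
ft_force: [-0.4, -0.2, -0.0]
width: 88.1
```

```bash
python3 - <<'E'
from h import *
p,R,a,o=pose();print(p,a,o['t'],o['ft_force'])
im=get_image('wrist');save('w1',im)
E
```

```text
[551.37699582  90.67813765 203.5023193 ] 10.705969356920969 1.85 [-0.39235771 -0.15659577 -0.04568974]
```

View pics/w1.png

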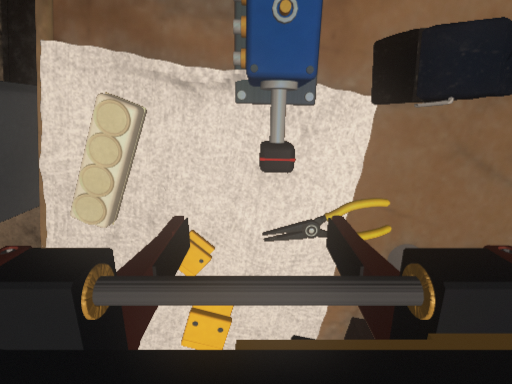

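```bash
python3 - <<'E'
from h import *
np.set_printoptions(precision=1,suppress=True)
im=cv2.imread('pics/w1.png');c=cam('wrist')
cv2.imwrite('pics/w1c.png',cv2.resize(im[0:190,215:345],None,fx=3,fy=3,interpolation=cv2.INTER_CUBIC))
h=cv2.cvtColor(im,cv2.COLOR_BGR2HSV)
m=cv2.inRange(h,(0,120,60),(8,255,255))|cv2.inRange(h,(172,120,60),(180,255,255));m[:130]=0;m[180:]=0;m[:,:250]=0;m[:,310:]=0
ys,xs=np.nonzero(m);print('red',xs.mean(),ys.mean(),xs.min(),xs.max())
print('grip',onz(c,xs.mean(),ys.mean(),90))
print('pin',onz(c,285,7,108))
for v in (95,110,125,135):
    row=im[v,255:305].mean(1);print(v,row.astype(int))
E
```

```text
red 276.88461538461536 159.14423076923077 260 295
grip [565.1 121.3  90. ]
pin [544.5 247.8 108. ]
95 [ 82  83  82  81  80  82  83  82  83  83  84  84  83  80  84  78  79  94
 110 123 126 134 145 153 155 154 149 145 140 133 122  93  83  84  83  84
  83  82  82  82  84  83  82  84  84  82  82  83  85  79]
110 [205 199 203 198 186 180 188 196 189 189 194 199 197 199 200 114  90 107
 119 129 133 142 153 158 156 154 148 143 138 127 107 179 198 198 184 183
 185 187 188 190 194 207 204 194 187 189 198 210 213 208]
125 [209 198 191 189 196 193 192 200 207 209 207 212 214 210 198 117 100 116
 128 131 140 151 159 159 157 152 146 140 133 117 186 201 196 191 193 202
 201 195 191 198 199 196 200 210 208 195 184 182 184 183]
135 [195 197 201 206 207 202 208 210 208 210 213 205 189 197 179 115 107 120
 130 135 145 154 159 160 155 150 145 139 129 105 193 210 210 207 213 214
 212 208 199 198 201 209 212 210 210 196 183 175 179 180]
```

View pics/w1c.png

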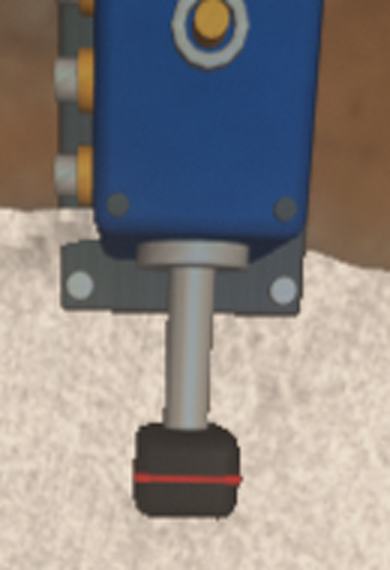

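```bash
python3 -c "
from h import *
c=cam('wrist')
for v,u in ((110,277.7),(125,277),(135,277)): print(onz(c,u,v,74))
plan((564.8,121,120),9.2,3);plan((564.8,121,50),9.2,5)"
```

```text
[557.38700052 168.21114932  74.        ]
[559.69825983 153.56466141  74.        ]
[561.75193369 143.6563694   74.        ]
pos [550.2  88.9 203.2] yaw 10.58 t 1.9 F [-0.6 -1.  -0.9] w 87.9
[[[0.67, -0.96, 2.77], 0.46], [[0.67, -0.97, 2.77], 0.46], [[0.66, -0.97, 2.77], 0.46]]
pos [550.2  88.9 203.2] yaw 10.58 t 1.9 F [-0.6 -1.  -0.9] w 87.9
[[[0.4, -0.58, 3.06], 0.28], [[0.4, -0.58, 3.06], 0.28], [[0.4, -0.58, 3.06], 0.28], [[0.4, -0.58, 3.06], 0.28], [[0.39, -0.59, 3.06], 0.28]]
```

arm_command(
  increments=[
    [[0.7,-1.0,2.0],0.5],
    [[0.7,-1.0,2.0],0.5],
    [[0.6,-1.0,2.0],0.4],
    [[0,0,0],0],
  ],
)

```text
t: 2.3
ee_pos: [563.4, 118.8, 141.7]
orientation: [3.131, 0.241, -0.003]
ft_force: [0.0, -0.2, -0.7]
width: 87.7
```

```bash
python3 -c "
from h import *
plan((564.8,121,50),9.2,5)"
```

```text
pos [563.4 118.8 141.7] yaw 8.82 t 2.3 F [ 0.  -0.2 -0.7] w 87.7
[[[0.03, -0.04, 1.83], -0.08], [[0.03, -0.04, 1.83], -0.08], [[0.03, -0.04, 1.83], -0.08], [[0.03, -0.04, 1.83], -0.08], [[0.03, -0.04, 1.83], -0.08]]
```

arm_command(
  increments=[
    [[0.1,-0.1,2.0],-0.1],
    [[0,0,2.0],-0.1],
    [[0,0,2.0],0],
    [[0,0,1.5],0],
    [[0,0,1.0],0],
    [[0,0,0.3],0],
    [[0,0,0],0],
  ],
)

```text
t: 3.0
ee_pos: [564.5, 112.4, 55.4]
orientation: [3.13, 0.235, 0.0]
ft_force: [0.1, 0.3, 0.9]
width: 87.9
```

```bash
python3 -c "
from h import *
plan((564.8,121,50),9.2,1)
save('w2',get_image('wrist'))"
```

```text
pos [564.5 112.4  55.4] yaw 8.6 t 3.0 F [0.1 0.3 0.9] w 87.9
[[[0.16, -0.85, 0.54], -0.6]]
```

View pics/w2.png

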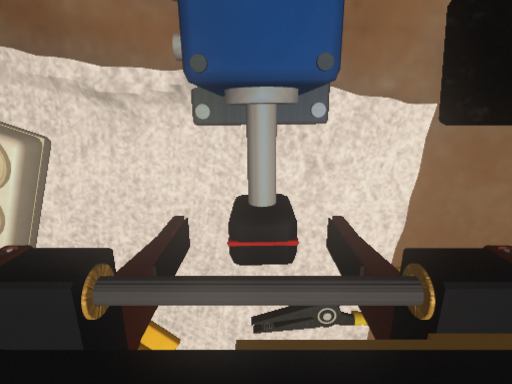

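```bash
python3 -c "
from h import *
c=cam('wrist')
print(onz(c,263,243,90), onz(c,262,140,74),onz(c,261.5,110,74), onz(c,263,190,74))
g=onz(c,263,243,90)
plan((g[0],g[1],50),9,1)"
```

```text
[566.80763524 123.56345068  90.        ] [558.83783631 172.98079764  74.        ] [556.29932856 187.56904622  74.        ] [563.50279948 146.69672839  74.        ]
pos [564.7 112.4  55.7] yaw 8.61 t 3.05 F [ 0.1 -0.2 -0.1] w 88.2
[[[0.38, -1.07, 0.57], -0.39]]
```

arm_command(
  increments=[
    [[0.3,-1.0,0.5],-0.4],
    [[0,0,0],0],
    [[0,-0.1,0.1],0],
    [[0,0,0],0],
  ],
)

```text
t: 3.45
ee_pos: [567.6, 125.5, 51.3]
orientation: [3.129, 0.249, 0.007]
ft_force: [0.4, -0.4, 0.8]
width: 87.8
```

arm_command(
  increments=[
    [[0,0,0],0],
    [[0,0,0],0],
    [[0,0,0],0],
    [[0,0,0],0],
    [[0,0,0],0],
    [[0,0,0],0],
  ],
  gripper=0,
)

```text
t: 4.05
ee_pos: [567.7, 125.5, 51.6]
orientation: [3.129, 0.249, 0.007]
ft_force: [-0.2, -0.7, 0.0]
width: 43.3
```

```bash
python3 -c "
from h import *
plan((566.8,123.5,50),9,1)
save('w3',get_image('wrist'))"
```

```text
pos [567.7 125.5  51.6] yaw 9.09 t 4.05 F [-0.2 -0.7  0. ] w 43.3
[[[-0.12, 0.19, 0.16], 0.09]]
```

View pics/w3.png

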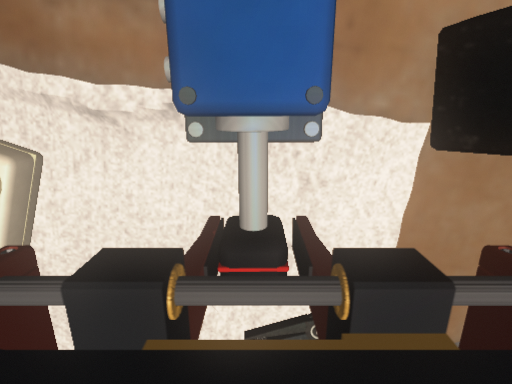

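Still closing; the grip is centred between the fingers. I'll let it finish.

arm_command(
  increments=[
    [[0,0,0],0],
    [[0,0,0],0],
    [[0,0,0],0],
  ],
)

```text
t: 4.4
ee_pos: [565.1, 125.1, 51.3]
orientation: [3.129, 0.25, -0.001]
ft_force: [-0.1, -0.1, 0.7]
width: 35.7
```

arm_command(
  increments=[
    [[0,0.2,0],0],
    [[0,0.2,0],0],
  ],
)

```text
t: 4.6
ee_pos: [565.6, 122.5, 51.3]
orientation: [3.13, 0.25, -0.001]
ft_force: [-0.9, 3.1, 0.3]
width: 35.7
```

arm_command(
  increments=[
    [[0,0.2,0],0],
    [[0,0.2,0],0],
  ],
)

```text
t: 4.8
ee_pos: [566.1, 119.7, 51.3]
orientation: [-3.131, -0.251, 0.001]
ft_force: [-2.4, 6.0, 1.1]
width: 35.8
```

arm_command(
  increments=[
    [[0,0.2,0],0],
    [[0,0.2,0],0],
  ],
)

```text
t: 5.0
ee_pos: [566.5, 116.9, 51.3]
orientation: [-3.13, -0.252, 0.001]
ft_force: [-2.5, 3.5, 1.0]
width: 35.9
```

arm_command(
  increments=[
    [[0,0.2,0],0],
    [[0,0.2,0],0],
    [[0,0.2,0],0],
  ],
)

```text
t: 5.3
ee_pos: [567.2, 112.4, 51.3]
orientation: [-3.128, -0.252, 0.001]
ft_force: [-1.9, 3.8, 0.2]
width: 35.8
```

arm_command(
  increments=[
    [[0,0.2,0],0],
  ],
)

```text
t: 5.4
ee_pos: [567.6, 110.5, 51.3]
orientation: [-3.128, -0.253, 0.001]
ft_force: [-0.3, 2.3, 1.2]
width: 35.9
```

arm_command(
  increments=[
    [[0,0.2,0],0],
  ],
)

```text
t: 5.5
ee_pos: [567.9, 108.4, 51.3]
orientation: [-3.129, -0.253, 0.001]
ft_force: [-0.9, 0.3, 2.0]
width: 35.9
```

arm_command(
  increments=[
    [[0,0.2,0],0],
  ],
)

```text
t: 5.6
ee_pos: [568.3, 106.1, 51.3]
orientation: [-3.129, -0.253, 0.001]
ft_force: [-1.9, 6.3, 0.8]
width: 36.0
```

arm_command(
  increments=[
    [[0,0.2,0],0],
  ],
)

```text
t: 5.7
ee_pos: [568.4, 105.3, 51.3]
orientation: [-3.127, -0.251, 0.001]
ft_force: [-3.7, 18.6, 1.3]
width: 35.9
```

```bash
python3 -c "
from h import *
c=cam('wrist')
save('w4',get_image('wrist'))"
```

```text
(no output)
```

View pics/w4.png

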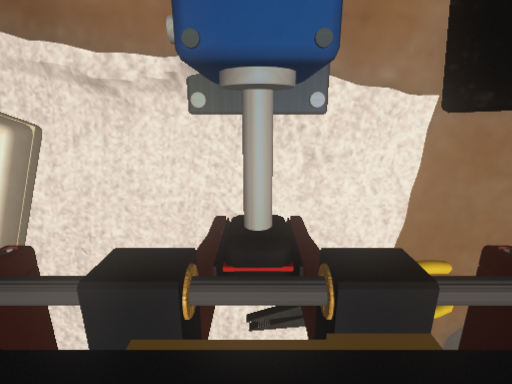

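arm_command(
  increments=[
    [[0,-0.1,0],0],
  ],
)

```text
t: 5.85
ee_pos: [568.3, 106.0, 51.3]
orientation: [-3.127, -0.252, 0.001]
ft_force: [-0.7, -1.7, -0.2]
width: 36.2
```

arm_command(
  increments=[
    [[0,-0.1,0],0],
  ],
)

```text
t: 5.95
ee_pos: [568.2, 106.4, 51.3]
orientation: [-3.128, -0.252, 0.001]
ft_force: [-0.7, -3.6, 0.7]
width: 35.5
```

arm_command(
  increments=[
    [[0,0,0],0],
    [[0,0,0],0],
    [[0,0,0],0],
    [[0,0,0],0],
  ],
  gripper=1,
)

```text
t: 6.35
ee_pos: [569.1, 106.0, 51.4]
orientation: [-3.127, -0.25, -0.001]
ft_force: [0.6, 0.2, -0.2]
width: 64.5
```

arm_command(
  increments=[
    [[0,0,-2],0],
    [[0,0,-4],0],
    [[0,0,-4],0],
    [[0,-2,-4],0],
    [[0,-2,0],0],
    [[0,0,0],0],
  ],
)

```text
t: 6.95
ee_pos: [562.3, 145.4, 196.1]
orientation: [-3.127, -0.246, 0.002]
ft_force: [0.4, -0.4, -0.2]
width: 87.7
```

```bash
python3 -c "
from h import *
print(pose()[0],pose()[2])
im=get_image('wrist');save('w5',im)
save('w5c',cv2.resize(im[0:260,190:340],None,fx=2.3,fy=2.3,interpolation=cv2.INTER_CUBIC))"
```

```text
[562.33731798 145.412963   196.08768268] 9.00128226526092
```

View pics/w5c.png

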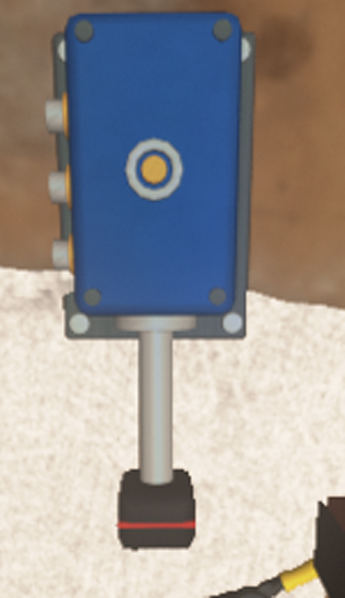

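View pics/w5.png

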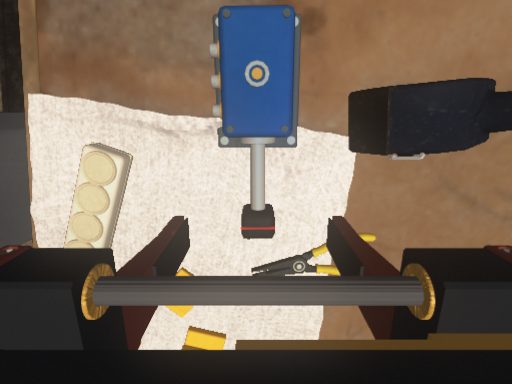

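```bash
python3 - <<'E'
from h import *
np.set_printoptions(precision=1,suppress=True)
c=cam('wrist')
X=lambda x,y:(190+x/2.3,y/2.3)
pin=onz(c,*X(154,169),105);g=onz(c,*X(157,524),90);gl=onz(c,*X(157,330),76)
print('pin',pin,'red',g,'gland',gl,'grip edge',onz(c,*X(157,474),90-4),'rod/gripjunction',onz(c,*X(157,482),76))
d=(g-pin)[:2];print('ang',np.degrees(np.arctan2(-d[1],-d[0])))
print('dist pin-grip',np.linalg.norm(d),'gland-grip',np.linalg.norm((g-gl)[:2]))
E
```

```text
pin [546.9 250.3 105. ] red [571.5 103.8  90. ] gland [558. 189.  76.] grip edge [568.  126.2  86. ] rod/gripjunction [569.2 118.9  76. ]
ang 99.53846030201416
dist pin-grip 148.5034026054568 gland-grip 86.23611258474274
```

```bash
python3 - <<'E'
from h import *
plan((515,-205,200),-6.5,8)
E
```

```text
pos [563.  144.7 196.3] yaw 9.0 t 7.0 F [0.9 0.8 0.4] w 87.6
[[[-1.28, 4.22, -0.05], 1.94], [[-1.13, 4.26, -0.05], 1.94], [[-0.99, 4.3, -0.05], 1.94], [[-0.84, 4.33, -0.05], 1.94], [[-0.69, 4.36, -0.05], 1.94], [[-0.55, 4.38, -0.05], 1.94], [[-0.4, 4.39, -0.05], 1.94], [[-0.25, 4.41, -0.05], 1.94]]
```

arm_command(
  increments=[
    [[-1.3,4.2,-0.1],1.9],
    [[-1.1,4.3,-0.1],1.9],
    [[-1.0,4.3,0],1.9],
    [[-0.8,4.3,0],1.9],
    [[-0.7,4.4,0],2.0],
    [[-0.5,4.4,0],2.0],
    [[-0.4,4.4,0],2.0],
    [[-0.3,4.4,0],2.0],
    [[0,0,0],0],
    [[0,0,0],0],
  ],
)

```text
t: 8.0
ee_pos: [508.0, -223.2, 188.9]
orientation: [-3.13, 0.197, 0.018]
ft_force: [0.6, 0.6, -0.1]
width: 87.7
```

```bash
python3 - <<'E'
from h import *
np.set_printoptions(precision=1,suppress=True)
print(pose()[0],pose()[2])
c=cam('wrist')
im=get_image('wrist');save('w6',im)
h=cv2.cvtColor(im,cv2.COLOR_RGB2HSV)
m=cv2.inRange(h,(18,130,60),(35,255,255));m[240:]=0
for k in cv2.findContours(m,0,2)[0]:
    if cv2.contourArea(k)<300: continue
    r=cv2.minAreaRect(k);B=np.array([onz(c,*p,48) for p in cv2.boxPoints(r)]);print(r,'\n',B,onz(c,*r[0],48),[np.linalg.norm(B[i]-B[i-1]) for i in range(4)])
E
```

```text
[ 508.  -223.2  188.9] -7.192661438338881
((129.35812377929688, 154.675537109375), (81.71770477294922, 80.35104370117188), 3.7313966751098633) 
 [[ 310.3 -211.3   48. ]
 [ 341.4 -125.9   48. ]
 [ 426.5 -142.    48. ]
 [ 402.2 -229.    48. ]] [ 370.6 -175.4   48. ] [np.float64(93.58637229413033), np.float64(90.92124339766349), np.float64(86.65959124674917), np.float64(90.2810198723247)]
((262.0, 105.5), (57.0, 56.0), 90.0) 
 [[ 497.2 -110.6   48. ]
 [ 554.  -117.8   48. ]
 [ 548.7 -174.9   48. ]
 [ 488.7 -167.5   48. ]] [ 522.3 -142.    48. ] [np.float64(57.441821607641316), np.float64(57.34163643895366), np.float64(57.347870327410995), np.float64(60.40294759173585)]
((212.4598388671875, 11.98539924621582), (49.723609924316406, 39.98393630981445), 19.983104705810547) 
 [[454.2 -54.8  48. ]
 [473.3 -25.3  48. ]
 [515.3 -44.9  48. ]
 [497.3 -75.5  48. ]] [485.  -49.8  48. ] [np.float64(47.831218345326945), np.float64(35.15436232277448), np.float64(46.37165989198671), np.float64(35.44095978276004)]
```

View pics/w6.png

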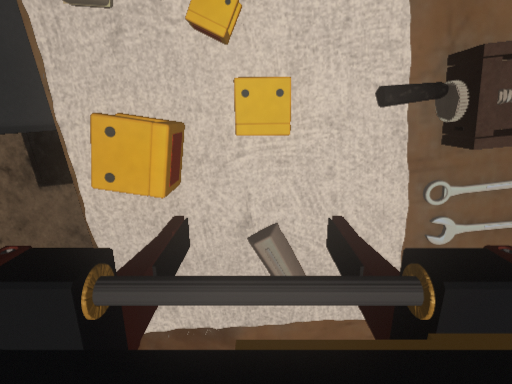

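```bash
python3 - <<'E'
from h import *
np.set_printoptions(precision=1,suppress=True)
c=cam('wrist');ct=cam('top')
for p in [(250,238),(277,224)]: print('cover',onz(c,*p,30))
for p in [(235,85),(290,78),(290,135),(235,125),(236,135)]: print('sad',onz(c,*p,48))
T=lambda x,y:(105+x/3.3,140+y/3.3)
for p in [(505,150),(550,180),(518,225),(478,190)]: print('small',onz(ct,*T(*p),30))
print('cover top', onz(ct,360,192,30),onz(ct,400,180,30), onz(ct,358,186,30))
plan((519.2,-166.8,80),-7,4)
E
```

```text
cover [ 488.2 -298.9   30. ]
cover [ 524.1 -284.    30. ]
sad [ 497.  -118.1   48. ]
sad [ 553.9 -118.5   48. ]
sad [ 548.6 -175.7   48. ]
sad [ 491.2 -158.    48. ]
sad [ 490.8 -168.5   48. ]
small [510.4 -36.4  30. ]
small [487.9 -71.9  30. ]
small [452.1 -48.1  30. ]
small [478.4 -16.4  30. ]
cover top [ 501.4 -299.2   30. ] [ 536.  -403.6   30. ] [ 516.9 -294.2   30. ]
pos [ 508.1 -222.8  188.9] yaw -7.13 t 8.05 F [ 0.8 -0.2 -0.2] w 87.7
[[[0.1, -1.42, 2.72], -0.03], [[0.1, -1.42, 2.72], -0.03], [[0.1, -1.42, 2.72], -0.03], [[0.1, -1.42, 2.72], -0.03]]
```

arm_command(
  increments=[
    [[0.1,-1.4,2.7],0],
    [[0.1,-1.4,2.7],0],
    [[0.1,-1.4,2.7],0],
    [[0.1,-1.4,2.5],0],
    [[0,0,0],0],
  ],
)

```text
t: 8.55
ee_pos: [518.9, -160.4, 79.9]
orientation: [-3.132, 0.183, 0.017]
ft_force: [-0.5, -0.1, -0.9]
width: 87.7
```

```bash
python3 - <<'E'
from h import *
plan((519.4,-167.5,8),-7,5)
E
```

```text
pos [ 518.9 -160.4   79.9] yaw -6.7 t 8.55 F [-0.5 -0.1 -0.9] w 87.7
[[[0.03, 0.14, 1.44], 0.06], [[0.03, 0.14, 1.44], 0.06], [[0.03, 0.14, 1.44], 0.06], [[0.03, 0.14, 1.44], 0.06], [[0.03, 0.14, 1.44], 0.06]]
```

arm_command(
  increments=[
    [[0,0.1,2.0],0],
    [[0,0.1,2.0],0],
    [[0,0.1,1.5],0],
    [[0,0,1.0],0],
    [[0,0,0.3],0],
    [[0,0,0],0],
  ],
)

```text
t: 9.15
ee_pos: [521.2, -161.0, 13.3]
orientation: [-3.134, 0.17, 0.011]
ft_force: [-0.0, -0.3, 0.4]
width: 87.6
```

```bash
python3 - <<'E'
from h import *
plan((519.4,-167.5,6),-7,1)
E
```

```text
pos [ 521.2 -161.    13.3] yaw -6.2 t 9.15 F [-0.  -0.3  0.4] w 87.6
[[[-0.11, 0.67, 0.73], 0.8]]
```

arm_command(
  increments=[
    [[-0.1,0.7,0.5],0.8],
    [[0,0,0.1],0],
    [[0,0,0],0],
  ],
)

```text
t: 9.45
ee_pos: [520.4, -169.1, 8.5]
orientation: [-3.133, 0.194, 0.007]
ft_force: [0.3, 0.8, 0.3]
width: 87.6
```

arm_command(
  increments=[
    [[0,0,0],0],
    [[0,0,0],0],
    [[0,0,0],0],
    [[0,0,0],0],
    [[0,0,0],0],
    [[0,0,0],0],
  ],
  gripper=0,
)

```text
t: 10.05
ee_pos: [520.5, -169.4, 9.2]
orientation: [-3.133, 0.194, 0.006]
ft_force: [-0.4, -0.1, -0.3]
width: 59.8
```

arm_command(
  increments=[
    [[0,0,-1.5],0],
    [[0,0,-2.5],0],
    [[0,0,-2.5],0],
    [[0,0,-1.5],0],
    [[0,0,0],0],
  ],
)

```text
t: 10.55
ee_pos: [519.9, -169.0, 94.0]
orientation: [-3.133, 0.194, 0.009]
ft_force: [-0.2, -0.1, -2.3]
width: 59.7
```

```bash
python3 - <<'E'
from h import *
plan((519.4,-167.5,6),-7,1)
save('w7',get_image('wrist'))
im=get_image('side');save('s7',cv2.resize(im[140:280,180:340],None,fx=4,fy=4,interpolation=cv2.INTER_CUBIC))
E
```

```text
pos [ 519.9 -169.    94. ] yaw -7.08 t 10.55 F [-0.2 -0.1 -2.3] w 59.7
[[[-0.07, -0.14, 8.8], -0.08]]
```

View pics/w7.png

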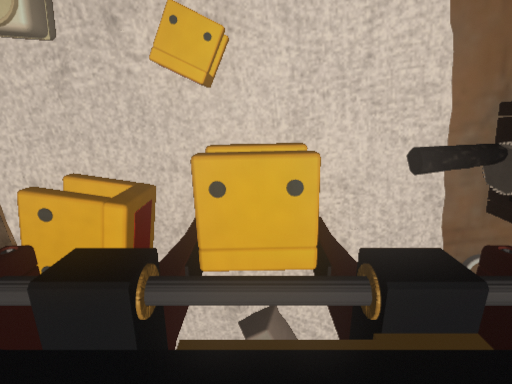

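View pics/s7.png

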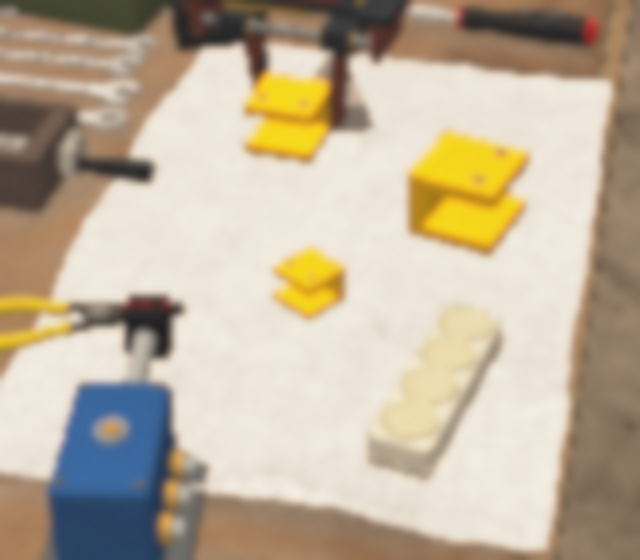

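```bash
python3 - <<'E'
from h import *
plan((565,-190,40),-7,3)
E
```

```text
pos [ 518.8 -168.6   92. ] yaw -7.08 t 10.65 F [-0.4  0.2 -2.2] w 59.9
[[[1.62, 0.52, 1.73], -0.03], [[1.61, 0.52, 1.73], -0.03], [[1.61, 0.52, 1.73], -0.03]]
```

arm_command(
  increments=[
    [[1.6,0.5,1.5],0],
    [[1.6,0.5,2.0],0],
    [[1.6,0.5,2.0],0],
    [[0,0,1.5],0],
    [[0,0,0.8],0],
    [[0,0,0.3],0],
    [[0,0,0.2],0],
    [[0,0,0],0],
  ],
)

```text
t: 11.45
ee_pos: [561.2, -188.3, 7.6]
orientation: [-3.131, 0.191, 0.021]
ft_force: [0.1, 0.5, -2.9]
width: 60.2
```

```bash
python3 - <<'E'
from h import *
plan((565,-190,8.5),-7,1)
E
```

```text
pos [ 561.2 -188.3    7.6] yaw -6.98 t 11.45 F [ 0.1  0.5 -2.9] w 60.2
[[[0.4, 0.12, -0.09], 0.02]]
```

arm_command(
  increments=[
    [[0,0,0.1],0],
    [[0,0,0.1],0],
  ],
)

```text
t: 11.65
ee_pos: [560.7, -188.1, 6.9]
orientation: [-3.132, 0.191, 0.019]
ft_force: [-3.2, -0.5, 17.2]
width: 60.1
```

```bash
python3 - <<'E'
from h import *
plan((565,-190,8.5),-7,1)
save('w8',get_image('wrist'))
im=get_image('side');save('s8',cv2.resize(im[140:240,200:340],None,fx=5,fy=5,interpolation=cv2.INTER_CUBIC))
E
```

```text
pos [ 560.7 -188.1    6.9] yaw -6.97 t 11.65 F [-3.2 -0.5 17.2] w 60.1
[[[0.45, 0.14, -0.16], 0.03]]
```

View pics/w8.png

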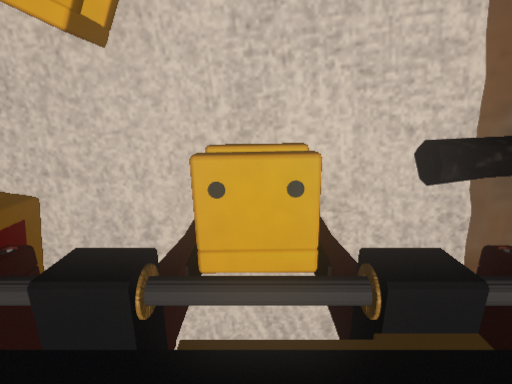

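View pics/s8.png

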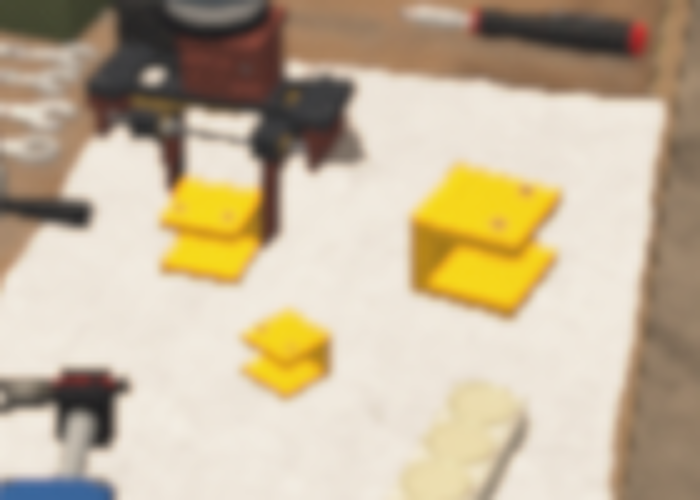

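arm_command(
  increments=[
    [[0,0,-0.1],0],
    [[0,0,0],0],
    [[0,0,0],0],
    [[0,0,0],0],
  ],
  gripper=0.85,
)

```text
t: 12.15
ee_pos: [559.1, -187.3, 7.4]
orientation: [-3.131, 0.191, 0.022]
ft_force: [0.2, 0.3, -0.3]
width: 74.4
```

arm_command(
  increments=[
    [[0,0,-1.0],0],
    [[0,-1.5,-0.8],0],
    [[0,-2.0,0],0],
    [[0,-1.0,0],0],
    [[0,0,0],0],
  ],
)

```text
t: 12.65
ee_pos: [565.3, -139.4, 28.0]
orientation: [-3.131, 0.192, 0.022]
ft_force: [-0.4, -1.2, -0.4]
width: 74.7
```

```bash
python3 - <<'E'
from h import *
np.set_printoptions(precision=1,suppress=True)
p,R,a,o=pose();c=cam('wrist');print(p,a)
im=get_image('wrist');save('w9',im)
h=cv2.cvtColor(im,cv2.COLOR_RGB2HSV)
m=cv2.inRange(h,(18,130,60),(35,255,255));m[:,:150]=0;m[:,350:]=0;m[320:]=0
ys,xs=np.nonzero(m);print(xs.min(),xs.max(),ys.min(),ys.max())
E
```

```text
[ 565.3 -139.4   28. ] -7.022785894721055
150 310 70 319
```

View pics/w9.png

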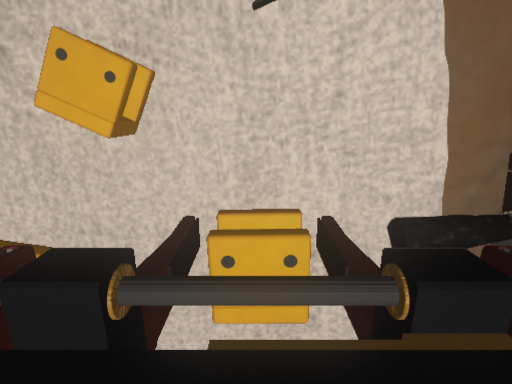

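```bash
python3 - <<'E'
from h import *
np.set_printoptions(precision=1,suppress=True)
p,R,a,o=pose();c=cam('wrist')
for u,v,z in ((208,232,48),(309,231,48),(259,322,48),(217,211,12),(301,210,12)):
    P=onz(c,u,v,z);print(P,'tool',R.T@(P-p))
E
```

```text
[ 540.1 -126.6   48. ] tool [-26.9 -10.2 -19.6]
[ 596.  -132.5   48. ] tool [ 29.3 -11.2 -20.4]
[ 561.1 -189.3   48. ] tool [  1.7  49.4 -20.2]
[ 539.4 -127.1   12. ] tool [-27.   -9.5  16.4]
[ 596.5 -133.1   12. ] tool [ 30.4 -10.6  15.6]
```

arm_command(
  increments=[
    [[0.1,-0.4,0],0],
    [[0,0,0],0],
    [[0,0,0],0],
    [[0,0,0],0],
    [[0,0,0],0],
  ],
  gripper=0,
)

```text
t: 13.2
ee_pos: [566.9, -136.3, 28.2]
orientation: [-3.13, 0.194, 0.022]
ft_force: [0.4, 2.3, 1.2]
width: 59.6
```

arm_command(
  increments=[
    [[0,0,0.1],0],
    [[0,-0.2,0.1],0],
  ],
)

```text
t: 13.4
ee_pos: [567.0, -135.4, 28.1]
orientation: [-3.131, 0.194, 0.022]
ft_force: [-6.1, -6.5, 14.8]
width: 59.6
```

arm_command(
  increments=[
    [[0,-0.2,0.1],0],
  ],
)

```text
t: 13.5
ee_pos: [567.1, -135.0, 28.2]
orientation: [-3.133, 0.193, 0.022]
ft_force: [-5.0, -7.0, 10.8]
width: 59.8
```

arm_command(
  increments=[
    [[0,-0.2,0.1],0],
  ],
)

```text
t: 13.6
ee_pos: [567.1, -134.8, 28.2]
orientation: [-3.135, 0.192, 0.022]
ft_force: [-5.8, -7.2, 11.4]
width: 59.3
```

arm_command(
  increments=[
    [[0,-0.4,0.1],0],
    [[0,-0.4,0.1],0],
  ],
)

```text
t: 13.8
ee_pos: [568.5, -130.8, 28.1]
orientation: [3.131, -0.192, -0.019]
ft_force: [-3.3, -7.4, 9.4]
width: 59.8
```

arm_command(
  increments=[
    [[0,-0.5,0.1],0],
    [[0,-0.5,0.1],0],
  ],
)

```text
t: 14.0
ee_pos: [570.8, -124.7, 28.1]
orientation: [3.127, -0.191, -0.014]
ft_force: [-2.3, -6.4, 9.6]
width: 59.6
```

```bash
python3 - <<'E'
from h import *
save('w10',get_image('wrist'))
im=get_image('side');save('s10',cv2.resize(im[140:240,200:340],None,fx=5,fy=5,interpolation=cv2.INTER_CUBIC))
E
```

```text
(no output)
```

View pics/w10.png

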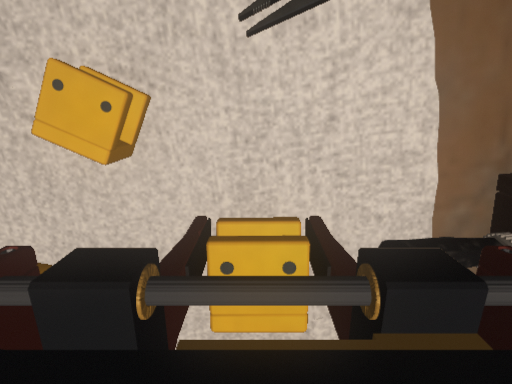

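View pics/s10.png

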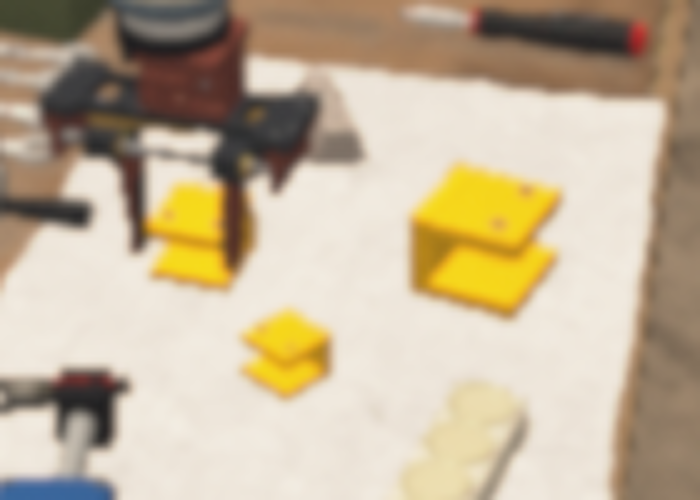

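arm_command(
  increments=[
    [[0,-0.2,0.3],0],
    [[0,-0.6,0.3],0],
  ],
)

```text
t: 14.3
ee_pos: [571.9, -120.3, 27.0]
orientation: [3.123, -0.189, -0.014]
ft_force: [-9.2, -4.8, 23.0]
width: 59.9
```

arm_command(
  increments=[
    [[0,-0.6,0.3],0],
  ],
)

```text
t: 14.4
ee_pos: [572.4, -115.9, 26.0]
orientation: [3.121, -0.189, -0.014]
ft_force: [-7.2, -2.7, 19.3]
width: 59.4
```

arm_command(
  increments=[
    [[0,-0.6,0.3],0],
  ],
)

```text
t: 14.5
ee_pos: [573.0, -111.2, 24.7]
orientation: [3.119, -0.189, -0.014]
ft_force: [-6.0, -1.2, 14.3]
width: 59.7
```

```bash
python3 - <<'E'
from h import *
save('w11',get_image('wrist'))
E
```

```text
(no output)
```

View pics/w11.png

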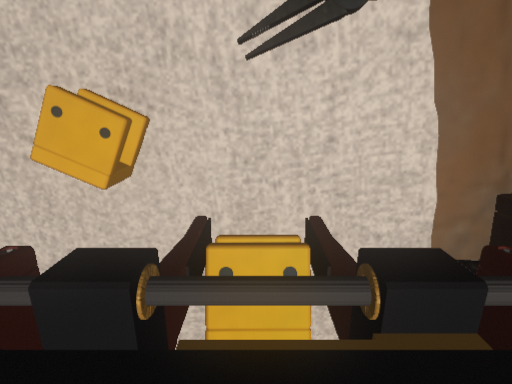

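It's rotating: the lower leg's end is disappearing under the upper one (gap 19 px to 9 px). I'll continue along the arc.

arm_command(
  increments=[
    [[0,-0.6,0.3],0],
    [[0,-0.6,0.3],0],
  ],
)

```text
t: 14.75
ee_pos: [574.3, -100.7, 20.5]
orientation: [3.117, -0.189, -0.013]
ft_force: [-2.6, -2.2, 6.8]
width: 59.4
```

arm_command(
  increments=[
    [[0,-0.6,0.4],0],
    [[0,-0.6,0.4],0],
  ],
)

```text
t: 14.95
ee_pos: [575.6, -90.2, 13.7]
orientation: [3.116, -0.189, -0.012]
ft_force: [-0.9, -3.5, 3.8]
width: 59.3
```

```bash
python3 - <<'E'
from h import *
save('w12',get_image('wrist'))
im=get_image('side');save('s12',cv2.resize(im[140:240,200:340],None,fx=5,fy=5,interpolation=cv2.INTER_CUBIC))
E
```

```text
(no output)
```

View pics/w12.png

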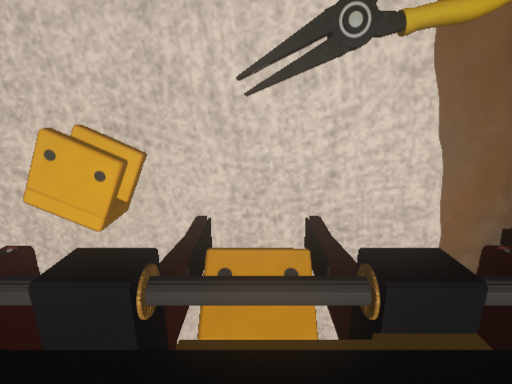

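View pics/s12.png

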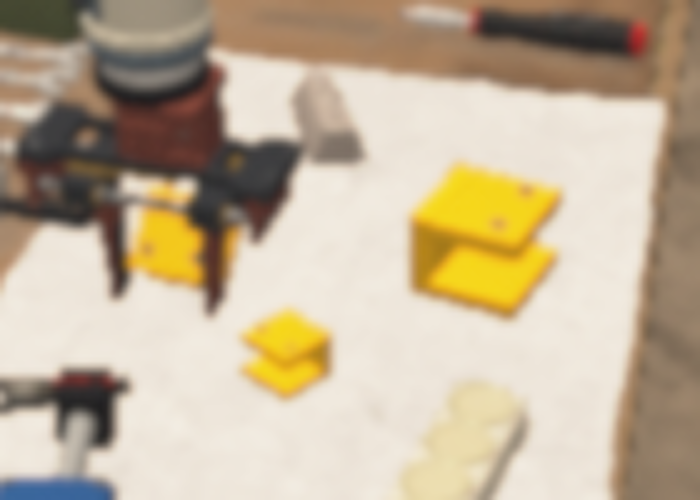

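arm_command(
  increments=[
    [[0,-0.4,0.4],0],
    [[0,-0.3,0.4],0],
  ],
)

```text
t: 15.25
ee_pos: [576.6, -83.5, 6.3]
orientation: [3.116, -0.19, -0.012]
ft_force: [-2.1, 2.7, 9.3]
width: 59.7
```

```bash
python3 - <<'E'
from h import *
im=get_image('side');save('s13',cv2.resize(im[140:240,200:340],None,fx=5,fy=5,interpolation=cv2.INTER_CUBIC))
E
```

```text
(no output)
```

View pics/s13.png

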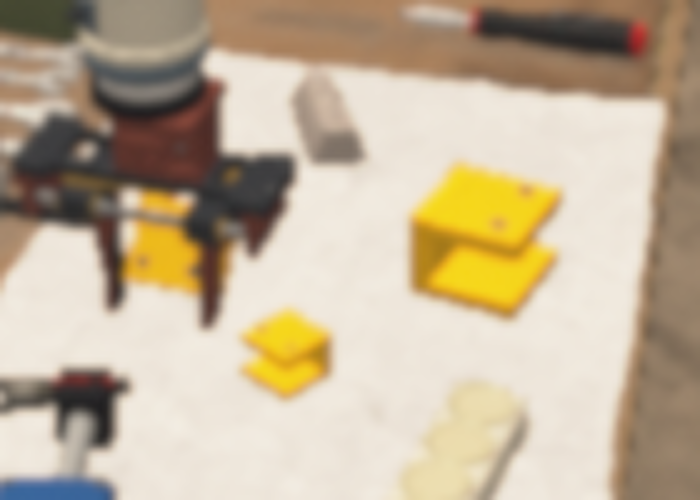

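arm_command(
  increments=[
    [[0,-0.2,0.2],0],
    [[0,-0.1,0.2],0],
  ],
)

```text
t: 15.5
ee_pos: [576.9, -80.7, 2.5]
orientation: [3.116, -0.19, -0.012]
ft_force: [-0.8, 3.9, 7.7]
width: 59.5
```

arm_command(
  increments=[
    [[0,0,0],0],
    [[0,0,0],0],
    [[0,0,0],0],
    [[0,0,0],0],
  ],
  gripper=1,
)

```text
t: 15.9
ee_pos: [576.8, -81.6, 2.0]
orientation: [3.116, -0.19, -0.013]
ft_force: [0.4, -0.8, 0.4]
width: 86.3
```

```bash
python3 - <<'E'
from h import *
p=pose();print(p[0],p[2])
save('w14',get_image('wrist'))
im=get_image('side');save('s14',cv2.resize(im[140:240,200:340],None,fx=5,fy=5,interpolation=cv2.INTER_CUBIC))
E
```

```text
[576.80118103 -81.60156655   2.00493133] -6.997544130180862
```

View pics/w14.png

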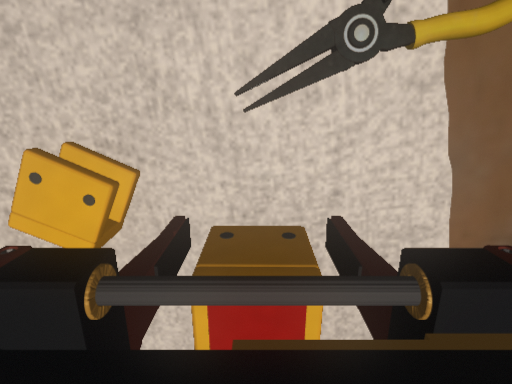

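View pics/s14.png

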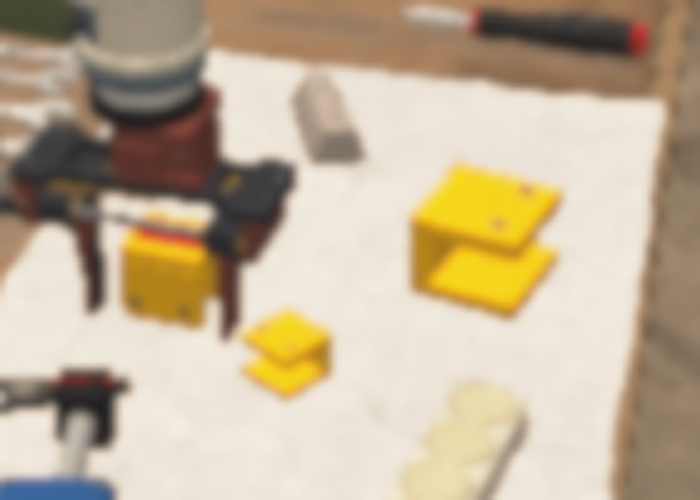

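arm_command(
  increments=[
    [[0,0,-2],0],
    [[0,0,-4],0],
    [[0,0,-4],0],
    [[0,0,-4],-4],
    [[0,0,-4],-8],
    [[0,0,0],-8],
    [[0,0,0],-8],
  ],
)

```text
t: 16.7
ee_pos: [577.9, -78.2, 188.4]
orientation: [3.068, 0.594, -0.024]
ft_force: [-0.4, 0.2, -0.5]
width: 87.6
```

```bash
python3 - <<'E'
from h import *
plan((640,-106,200),83)
E
```

```text
pos [577.9 -78.2 188.4] yaw 21.92 t 16.7 F [-0.4  0.2 -0.5] w 87.6
[[[0.59, 0.61, -0.15], -7.64], [[0.5, 0.69, -0.15], -7.64], [[0.41, 0.75, -0.15], -7.64], [[0.31, 0.79, -0.15], -7.64], [[0.2, 0.83, -0.15], -7.64], [[0.09, 0.85, -0.15], -7.64], [[-0.03, 0.85, -0.15], -7.64], [[-0.14, 0.84, -0.15], -7.64]]
```

arm_command(
  increments=[
    [[0.6,0.6,-0.2],-8],
    [[0.5,0.7,-0.2],-8],
    [[0.4,0.7,-0.2],-8],
    [[0.3,0.8,-0.2],-8],
    [[0.2,0.8,-0.2],-8],
    [[0.1,0.8,-0.2],-8],
    [[0,0.9,0],-7],
    [[-0.1,0.9,0],0],
    [[0,0,0],0],
  ],
)

```text
t: 17.6
ee_pos: [643.4, -103.1, 202.0]
orientation: [2.414, 1.997, -0.032]
ft_force: [0.1, 0.3, -0.2]
width: 87.8
```

```bash
python3 - <<'E'
from h import *
np.set_printoptions(precision=1,suppress=True)
p,R,a,o=pose();c=cam('wrist');print(p,a,R[:,2],o['qpos'])
im=get_image('wrist');save('w15',im)
h=cv2.cvtColor(im,cv2.COLOR_RGB2HSV)
m=cv2.inRange(h,(0,150,60),(8,255,255))|cv2.inRange(h,(172,150,60),(180,255,255));m[250:]=0
for k in cv2.findContours(m,0,2)[0]:
    if cv2.contourArea(k)<200: continue
    r=cv2.minAreaRect(k);B=np.array([onz(c,*q,60) for q in cv2.boxPoints(r)]);print(r,'\n',B,B.mean(0))
E
```

```text
[ 643.4 -103.1  202. ] 79.22361090401171 [-0. -0. -1.] [-0.2  0.5  1.6 -0.   1.1 -1.5]
((250.70291137695312, 117.63822174072266), (41.56950378417969, 23.699220657348633), 85.60128784179688) 
 [[ 552.8 -109.2   60. ]
 [ 555.6  -84.5   60. ]
 [ 598.3  -88.9   60. ]
 [ 595.5 -114.6   60. ]] [575.5 -99.3  60. ]
```

View pics/w15.png

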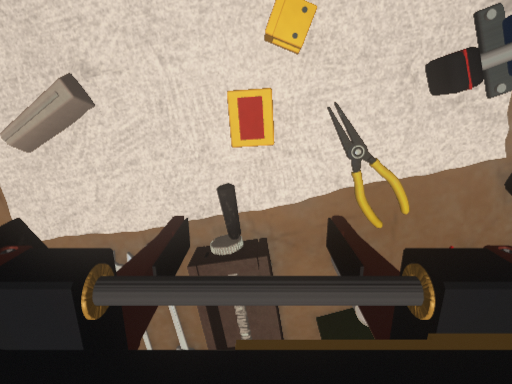

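```bash
python3 - <<'E'
from h import *
plan((575.5,-99.3,100),83.5,4)
E
```

```text
pos [ 642.7 -102.9  201.8] yaw 79.24 t 17.65 F [-0.  -0.2 -0.2] w 88.0
[[[-0.22, -1.67, 2.55], -1.06], [[-0.19, -1.67, 2.55], -1.06], [[-0.16, -1.67, 2.55], -1.06], [[-0.13, -1.68, 2.55], -1.06]]
```

arm_command(
  increments=[
    [[-0.2,-1.7,2.4],-1.1],
    [[-0.2,-1.7,2.4],-1.1],
    [[-0.2,-1.7,2.4],-1.1],
    [[-0.1,-1.7,2.4],-1.0],
    [[0,0,0],0],
    [[0,0,0],0],
  ],
)

```text
t: 18.25
ee_pos: [570.9, -100.0, 105.0]
orientation: [2.348, 2.074, -0.031]
ft_force: [0.0, 0.5, 0.8]
width: 88.0
```

```bash
python3 - <<'E'
from h import *
plan((575.5,-99.3,80),83.5,1)
save('w16',get_image('wrist'))
E
```

```text
pos [ 570.9 -100.   105. ] yaw 82.89 t 18.25 F [0.  0.5 0.8] w 88.0
[[[0.13, 0.45, 2.5], -0.61]]
```

View pics/w16.png

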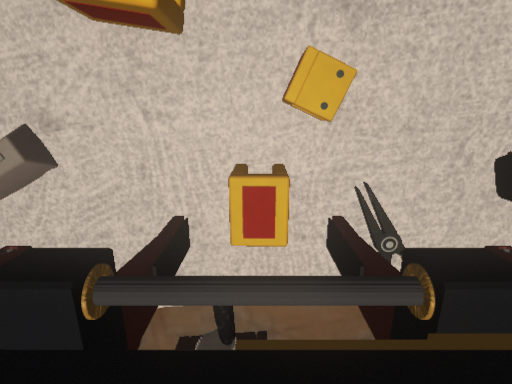

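arm_command(
  increments=[
    [[0.1,0.4,2.0],-0.6],
    [[0,0,2.0],0],
    [[0,0,2.0],0],
    [[0,0,1.2],0],
    [[0,0,0],0],
  ],
)

```text
t: 18.8
ee_pos: [585.0, -102.2, 38.4]
orientation: [2.332, 2.074, -0.015]
ft_force: [0.3, -0.4, -0.1]
width: 87.5
```

```bash
python3 - <<'E'
from h import *
np.set_printoptions(precision=1,suppress=True)
plan((575.5,-99.3,21),83.5,1)
c=cam('wrist');p,R,a,o=pose()
im=get_image('wrist')
h=cv2.cvtColor(im,cv2.COLOR_RGB2HSV)
m=cv2.inRange(h,(0,150,60),(8,255,255))|cv2.inRange(h,(172,150,60),(180,255,255));m[:,:200]=0;m[:,320:]=0;m[:150]=0;m[278:]=0
save('w17',im);print(R[:,2])
ys,xs=np.nonzero(m);print(xs.min(),xs.max(),ys.min(),ys.max());P=onz(c,xs.mean(),ys.min(),60);print(P,R.T@(P-p))
E
```

```text
pos [ 585.  -102.2   38.4] yaw 83.28 t 18.8 F [ 0.3 -0.4 -0.1] w 87.5
[[[0.18, -0.98, 1.74], -0.22]]
[ 0. -0. -1.]
234 281 193 265
[553.7 -96.8  60. ] [  1.2 -31.5 -21.9]
```

View pics/w17.png

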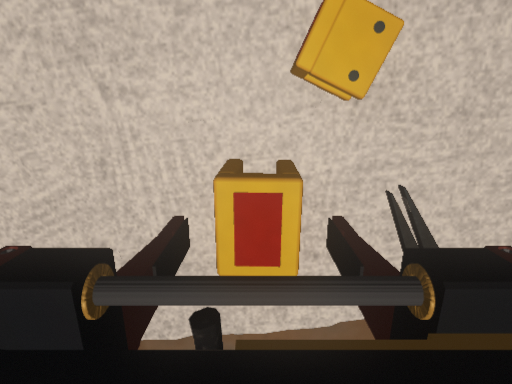

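arm_command(
  increments=[
    [[0.1,-1.0,0.8],-0.2],
    [[0,0,0.6],0],
    [[0,0,0.2],0],
    [[0,0,0],0],
  ],
)

```text
t: 19.25
ee_pos: [577.0, -100.6, 24.7]
orientation: [2.325, 2.075, -0.01]
ft_force: [0.5, 0.1, 0.2]
width: 87.5
```

```bash
python3 - <<'E'
from h import *
plan((575.5,-99.3,21),83.5,1)
E
```

```text
pos [ 577.  -100.6   24.7] yaw 83.47 t 19.25 F [0.5 0.1 0.2] w 87.5
[[[0.11, -0.16, 0.37], -0.03]]
```

arm_command(
  increments=[
    [[0.1,-0.2,0.3],0],
    [[0,0,0],0],
    [[0,0,0],0],
    [[0,0,0],0],
    [[0,0,0],0],
    [[0,0,0],0],
    [[0,0,0],0],
  ],
  gripper=0,
)

```text
t: 19.95
ee_pos: [575.8, -99.7, 22.2]
orientation: [2.324, 2.074, -0.009]
ft_force: [0.3, 0.1, -1.1]
width: 48.1
```

arm_command(
  increments=[
    [[0,0,0],0],
    [[0,0,0],0],
  ],
)

```text
t: 20.15
ee_pos: [575.8, -99.6, 22.2]
orientation: [2.324, 2.074, -0.009]
ft_force: [-0.1, 0.3, 0.1]
width: 48.0
```

arm_command(
  increments=[
    [[0,0,-1],0],
    [[0,0,-2.5],0],
    [[0,0,-3],0],
    [[0,0,-3],0],
    [[0,0,-3],0],
    [[0,0,0],0],
  ],
)

```text
t: 20.75
ee_pos: [571.9, -95.8, 151.9]
orientation: [2.328, 2.077, -0.013]
ft_force: [0.9, 0.1, -1.7]
width: 48.0
```

```bash
python3 - <<'E'
from h import *
save('w18',get_image('wrist'))
plan((560,60,140),9.3,12)
E
```

```text
pos [570.7 -95.6 149.8] yaw 83.47 t 20.8 F [-0.1  0.3 -2.6] w 48.0
[[[1.28, -0.24, 0.08], 6.18], [[1.25, -0.37, 0.08], 6.18], [[1.2, -0.5, 0.08], 6.18], [[1.14, -0.63, 0.08], 6.18], [[1.06, -0.75, 0.08], 6.18], [[0.98, -0.86, 0.08], 6.18], [[0.88, -0.96, 0.08], 6.18], [[0.77, -1.05, 0.08], 6.18], [[0.65, -1.12, 0.08], 6.18], [[0.53, -1.19, 0.08], 6.18], [[0.4, -1.24, 0.08], 6.18], [[0.26, -1.27, 0.08], 6.18]]
```

View pics/w18.png

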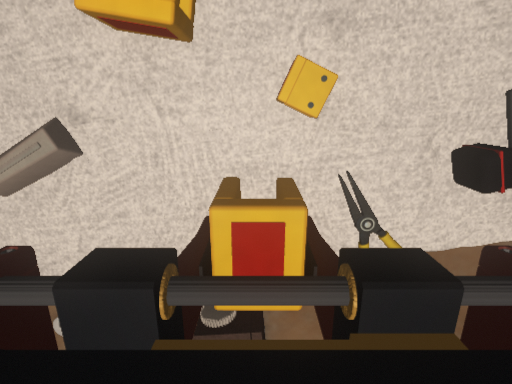

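arm_command(
  increments=[
    [[1.3,-0.2,0],6.2],
    [[1.3,-0.4,0],6.2],
    [[1.2,-0.5,0],6.2],
    [[1.1,-0.6,0],6.2],
    [[1.1,-0.7,0],6.2],
    [[1.0,-0.9,0],6.2],
    [[0.9,-1.0,0],6.2],
    [[0.8,-1.0,0],6.2],
    [[0.7,-1.1,0],6.2],
    [[0.5,-1.2,0],6.2],
    [[0.4,-1.2,0],6.2],
    [[0.3,-1.3,0],5.5],
    [[0,0,0],0],
    [[0,0,0],0],
  ],
)

```text
t: 22.2
ee_pos: [548.5, 66.8, 123.6]
orientation: [3.116, 0.186, -0.053]
ft_force: [-1.2, -0.1, -2.8]
width: 48.3
```

```bash
python3 - <<'E'
from h import *
p,R,a,o=pose();print(p,a,R[:,2],o['width'],o['ft_force'])
save('w19',get_image('wrist'))
E
```

```text
[548.49118221  66.77454832 123.55431583] 6.823655342284666 [-0.03243643 -0.02179834 -0.99923606] 48.308500612087535 [-1.19703258 -0.14901804 -2.79675388]
```

View pics/w19.png

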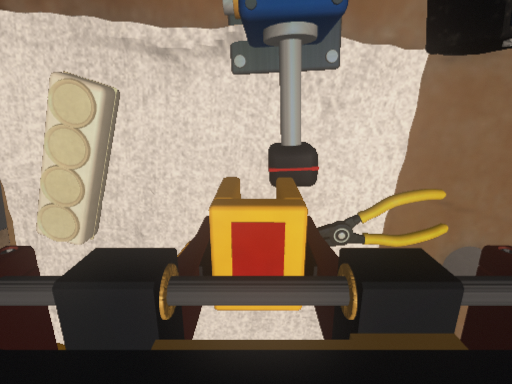

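```bash
python3 - <<'E'
from h import *
np.set_printoptions(precision=1,suppress=True)
im=cv2.imread('pics/w19.png').astype(int)
c=cam('wrist');p,R,a,o=pose()
pts=[]
for v in (60,80,90,100,110,120,130,138):
    g=im[v].sum(1)/3; r=im[v]
    # rod is grey: darker than cloth
    sat=r.max(1)-r.min(1)
    xs=[x for x in range(270,315) if abs(g[x]-g[x-1])>18]
    print(v,xs)
cv2.imwrite('pics/w19c.png',cv2.resize(im[0:200,220:360].astype(np.uint8),None,fx=4,fy=4,interpolation=cv2.INTER_CUBIC)[:600])
E
```

```text
60 [301]
80 [279, 280, 301]
90 [280, 281, 301]
100 [280, 281, 301]
110 [280, 281, 301]
120 [280, 281, 301]
130 [280, 281, 301]
138 [281, 282, 301]
```

View pics/w19c.png

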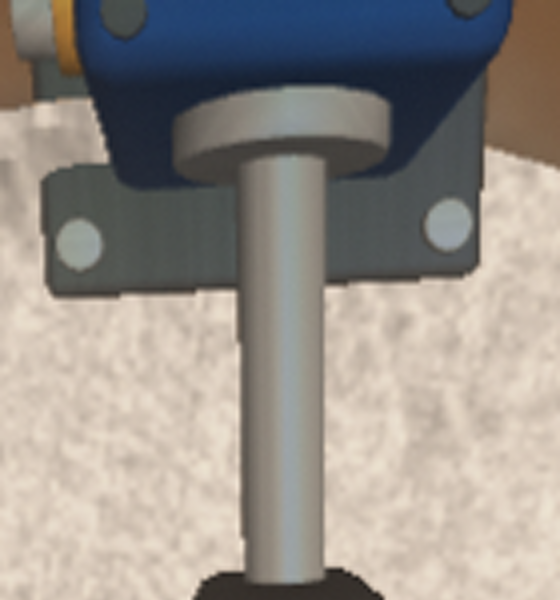

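```bash
python3 - <<'E'
from h import *
np.set_printoptions(precision=1,suppress=True)
c=cam('wrist');p,R,a,o=pose()
A=onz(c,290.3,90,69);B=onz(c,291.2,138,69)
d=A-B;print(A,B,'ang',np.degrees(np.arctan2(d[1],d[0])))
g=onz(c,220+282/4,153/4,76);j=onz(c,220+285/4,583/4,76);print('gland',g,'grip face',j,np.linalg.norm(g-j),'ang',np.degrees(np.arctan2((g-j)[1],(g-j)[0])))
m=(g+j)/2;print('mid',m)
# saddle in tool frame
for q in ((212,204),(305,202),(215,309),(303,309)): print(R.T@(onz(c,*q,p[2]+38)-p))
plan((m[0],m[1],140),9.5,3)
E
```

```text
[560.9 158.   69. ] [566.8 123.8  69. ] ang 99.90100540843514
gland [555.5 190.1  76. ] grip face [567.1 118.8  76. ] 72.23886552243937 ang 99.22214602140527
mid [561.3 154.4  76. ]
[-20.5 -32.6 -37.9]
[ 23.1 -34.1 -39.4]
[-21.7  26.9 -36.8]
[ 25.   25.5 -38.5]
pos [548.4  66.6 123.5] yaw 6.79 t 22.25 F [-0.4 -0.5 -2.6] w 47.8
[[[0.77, -2.85, -0.55], -0.9], [[0.82, -2.84, -0.55], -0.9], [[0.86, -2.83, -0.55], -0.9]]
```

arm_command(
  increments=[
    [[0.3,0,-2.0],-0.9],
    [[0.8,-2.5,-1.0],-0.9],
    [[0.8,-2.8,-0.8],-0.9],
    [[0.5,-2.8,-0.5],0],
    [[0,0,0],0],
    [[0,0,0],0],
  ],
)

```text
t: 22.85
ee_pos: [560.2, 148.6, 163.0]
orientation: [3.11, 0.271, -0.062]
ft_force: [0.7, -0.4, -3.7]
width: 48.1
```

```bash
python3 - <<'E'
from h import *
np.set_printoptions(precision=2,suppress=True)
p,R,a,o=pose();print(R[:,2])
plan((561.6,152.4,120),9.5,1)
save('w20',get_image('wrist'))
im=get_image('side');save('s20',cv2.resize(im[200:300,160:280],None,fx=5,fy=5,interpolation=cv2.INTER_CUBIC))
E
```

```text
[-0.04 -0.02 -1.  ]
pos [560.2 148.6 163. ] yaw 9.93 t 22.85 F [ 0.7 -0.4 -3.7] w 48.1
[[[0.2, -0.35, 4.3], 0.43]]
```

View pics/w20.png

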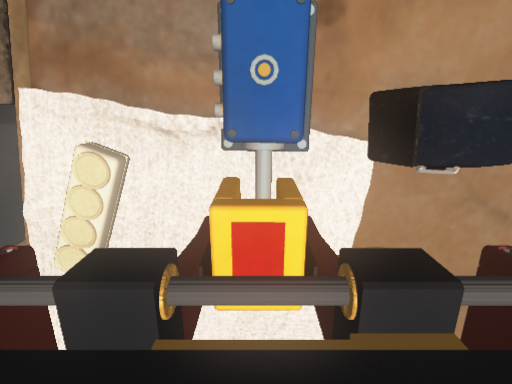

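View pics/s20.png

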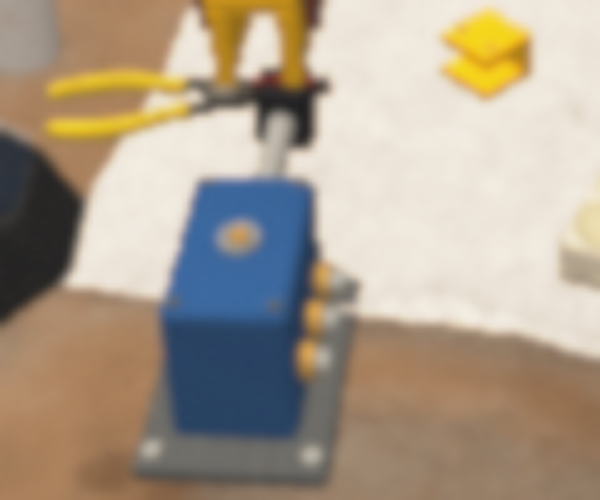

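```bash
cat >> h.py <<'E'
def delta(target,yaw):
    p,R,a,o=pose();d=R.T@(np.array(target,float)-p)/10
    print('pos',p.round(1),'yaw',a.round(2),'tilt',R[:2,2].round(3),'t',o['t'],'F',np.round(o['ft_force'],1),'w',round(o['width'],1));print('delta cm',d.round(2),'turn',round(-(yaw-a),2))
E
python3 - <<'E'
from h import *
np.set_printoptions(precision=1,suppress=True)
c=cam('wrist');p,R,a,o=pose()
for q in ((263.5,150),(263.5,165),(263.5,180)):
    P=onz(c,*q,69);print(P,R.T@(P-p))
print('gland',onz(c,263,146,85))
print('pin',onz(c,264,70,104))
for q in ((217,180),(241,180),(276,180),(300,180)):
    P=onz(c,*q,p[2]-22);print('leg',P,R.T@(P-p))
delta((561.6,152.4,100),9.5)
E
```

```text
[556.3 187.5  69. ] [  6.7 -40.9  93. ]
[558.8 173.6  69. ] [  6.8 -26.9  93.3]
[561.4 159.4  69. ] [  6.9 -12.4  93.5]
gland [555.1 193.2  85. ]
pin [545.9 250.6 104. ]
leg [528.  172.2 140.9] [-26.7 -29.5  22.7]
leg [544.2 175.2 140.9] [-10.2 -29.7  22. ]
leg [567.7 179.5 140.9] [ 13.7 -30.   21. ]
leg [583.7 182.5 140.9] [ 30.  -30.1  20.3]
pos [560.2 148.1 162.9] yaw 9.84 tilt [-0. -0.] t 22.95 F [-1.  -0.2 -2.2] w 47.6
delta cm [ 0.5 -0.5  6.3] turn 0.34
```

```bash
python3 - <<'E'
from h import *
np.set_printoptions(precision=2,suppress=True)
p,R,a,o=pose()
t=np.array([562.3,154.4,68])-R@np.array([1.7,-1.5,-16]);print(t,R[:,2])
t[2]=112;delta(t,9.4)
E
```

```text
[560.28 152.27  52.11] [-0.04 -0.02 -1.  ]
pos [560.2 148.1 162.9] yaw 9.84 tilt [-0.04 -0.02] t 22.95 F [-1.  -0.2 -2.2] w 47.6
delta cm [ 0.29 -0.49  5.07] turn 0.44
```

arm_command(
  increments=[
    [[0.1,-0.2,1.5],0.2],
    [[0.1,-0.2,1.5],0.2],
    [[0.1,-0.1,1.2],0],
    [[0,0,0],0],
    [[0,0,0],0],
  ],
)

```text
t: 23.45
ee_pos: [559.2, 149.5, 114.6]
orientation: [3.11, 0.252, -0.069]
ft_force: [0.1, 0.5, -2.4]
width: 47.8
```

```bash
python3 - <<'E'
from h import *
np.set_printoptions(precision=2,suppress=True)
delta((560.3,152.3,112),9.4)
save('w21',get_image('wrist'))
im=get_image('side');save('s21',cv2.resize(im[200:300,160:280],None,fx=5,fy=5,interpolation=cv2.INTER_CUBIC))
E
```

```text
pos [559.2 149.5 114.6] yaw 9.25 tilt [-0.04 -0.02] t 23.45 F [ 0.1  0.5 -2.4] w 47.8
delta cm [ 0.17 -0.26  0.25] turn -0.15
```

View pics/w21.png

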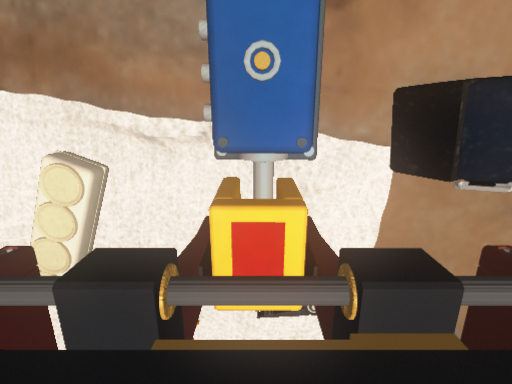

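View pics/s21.png

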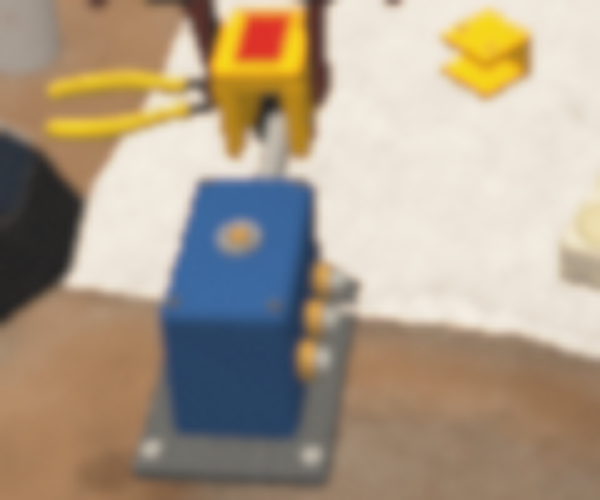

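```bash
python3 - <<'E'
from h import *
np.set_printoptions(precision=2,suppress=True)
im=cv2.imread('pics/w21.png').astype(int)
for v in (160,166,172): print(v,[ (x,int(im[v,x].mean())) for x in range(246,282,1)])
c=cam('wrist');p,R,a,o=pose()
for q in ((263,164),(263,172),(263,157)):
    P=onz(c,*q,69);print(P,R.T@(P-p))
# gland face bottom edge/visible top
P=onz(c,263,157,82);print('gl',P,R.T@(P-p))
print('back front edge', R.T@(onz(c,258,206,p[2]+38)-p))
E
```

```text
160 [(246, 205), (247, 196), (248, 188), (249, 195), (250, 205), (251, 180), (252, 173), (253, 174), (254, 176), (255, 180), (256, 182), (257, 182), (258, 184), (259, 185), (260, 186), (261, 188), (262, 190), (263, 189), (264, 188), (265, 186), (266, 186), (267, 187), (268, 185), (269, 185), (270, 187), (271, 186), (272, 185), (273, 180), (274, 178), (275, 173), (276, 193), (277, 191), (278, 192), (279, 196), (280, 197), (281, 197)]
166 [(246, 224), (247, 216), (248, 221), (249, 232), (250, 231), (251, 226), (252, 223), (253, 144), (254, 125), (255, 143), (256, 155), (257, 163), (258, 166), (259, 174), (260, 183), (261, 190), (262, 194), (263, 197), (264, 197), (265, 196), (266, 193), (267, 188), (268, 184), (269, 179), (270, 174), (271, 168), (272, 153), (273, 128), (274, 219), (275, 223), (276, 214), (277, 223), (278, 232), (279, 229), (280, 227), (281, 231)]
172 [(246, 238), (247, 238), (248, 236), (249, 229), (250, 213), (251, 217), (252, 225), (253, 147), (254, 126), (255, 143), (256, 157), (257, 164), (258, 167), (259, 175), (260, 184), (261, 190), (262, 196), (263, 197), (264, 198), (265, 198), (266, 194), (267, 189), (268, 184), (269, 178), (270, 174), (271, 167), (272, 154), (273, 129), (274, 221), (275, 230), (276, 232), (277, 236), (278, 236), (279, 235), (280, 232), (281, 231)]
[556.78 185.46  69.  ] [  5.32 -36.56  45.35]
[557.82 179.33  69.  ] [  5.36 -30.34  45.45]
[555.88 190.75  69.  ] [  5.28 -41.92  45.26]
gl [555.82 193.03  82.  ] [  5.   -43.96  32.22]
back front edge [  1.25 -31.84 -38.64]
```

arm_command(
  increments=[
    [[0.4,-0.4,0],-0.1],
    [[0,0,0],0],
    [[0,0,1.0],0],
    [[0,0,0.8],0],
    [[0,0,0],0],
  ],
)

```text
t: 24.05
ee_pos: [563.5, 154.8, 97.2]
orientation: [3.111, 0.256, -0.062]
ft_force: [0.9, -1.3, -1.9]
width: 47.9
```

```bash
python3 - <<'E'
from h import *
np.set_printoptions(precision=2,suppress=True)
im=get_image('wrist');save('w22',im)
c=cam('wrist');p,R,a,o=pose();print(p,a,R[:,2],o['ft_force'],o['t'])
g=im[172].astype(int).mean(1);print([ (x,int(g[x])) for x in range(246,282)])
for q in ((258,170),(263,170)):
    P=onz(c,*q,69);print(q,P,R.T@(P-p))
E
```

```text
[563.68 154.79  97.54] 9.388698046650372 [-0.04 -0.02 -1.  ] [ 0.66 -1.16 -2.98] 24.1
[(246, 181), (247, 184), (248, 195), (249, 190), (250, 188), (251, 189), (252, 191), (253, 192), (254, 193), (255, 191), (256, 191), (257, 189), (258, 190), (259, 190), (260, 189), (261, 199), (262, 191), (263, 188), (264, 187), (265, 184), (266, 178), (267, 208), (268, 210), (269, 205), (270, 198), (271, 189), (272, 185), (273, 224), (274, 228), (275, 225), (276, 235), (277, 241), (278, 236), (279, 228), (280, 223), (281, 222)]
(258, 170) [558.26 189.38  69.  ] [  1.46 -35.48  27.93]
(263, 170) [561.71 189.99  69.  ] [  4.96 -35.51  27.79]
```

View pics/w22.png

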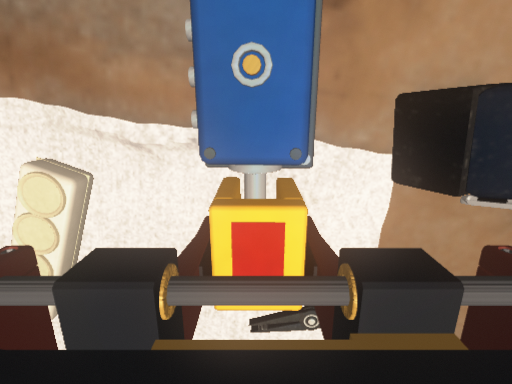

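```bash
python3 - <<'E'
from h import *
im=cv2.imread('pics/w22.png');cv2.imwrite('pics/w22c.png',cv2.resize(im[150:250,200:320],None,fx=5,fy=5,interpolation=cv2.INTER_CUBIC))
im=get_image('side');save('s22',cv2.resize(im[200:300,160:280],None,fx=5,fy=5,interpolation=cv2.INTER_CUBIC))
E
```

View pics/w22c.png

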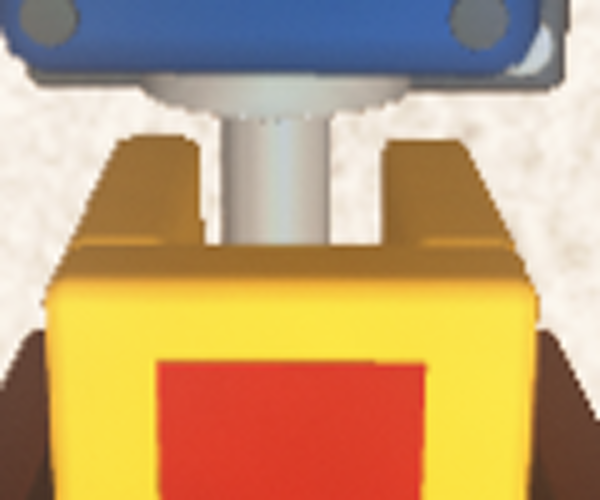

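View pics/s22.png

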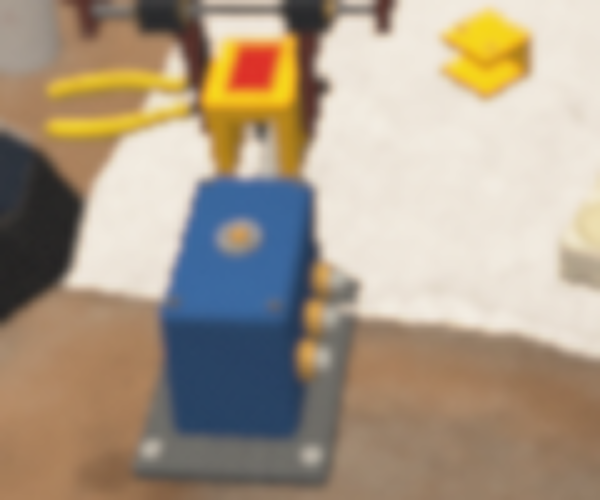

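arm_command(
  increments=[
    [[-0.2,0.1,0],0],
    [[0,0,0.8],0],
    [[0,0,0.8],0],
    [[0,0,0],0],
  ],
)

```text
t: 24.55
ee_pos: [561.6, 153.0, 81.2]
orientation: [3.111, 0.256, -0.059]
ft_force: [-0.3, -0.0, -2.6]
width: 47.9
```

```bash
python3 - <<'E'
from h import *
np.set_printoptions(precision=2,suppress=True)
im=get_image('wrist');cs=im[150:250,200:320]
save('w23',cv2.resize(cs,None,fx=5,fy=5,interpolation=cv2.INTER_CUBIC))
p,R,a,o=pose();print(p,a,R[:,2],o['ft_force'],o['t'])
E
```

```text
[561.85 153.07  81.63] 9.376242958628012 [-0.04 -0.02 -1.  ] [-0.64  1.18 -1.84] 24.6
```

View pics/w23.png

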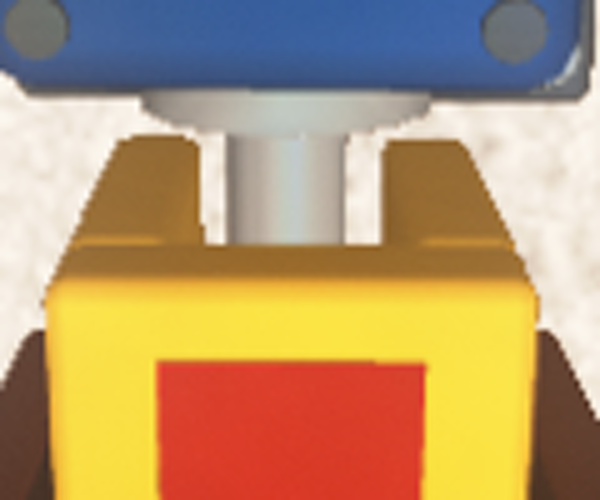

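arm_command(
  increments=[
    [[0,0,0.8],0],
    [[0,0,0.8],0],
    [[0,0,0],0],
  ],
)

```text
t: 24.9
ee_pos: [561.4, 152.7, 64.4]
orientation: [3.111, 0.256, -0.058]
ft_force: [0.3, 0.3, -2.2]
width: 47.7
```

```bash
python3 - <<'E'
from h import *
np.set_printoptions(precision=2,suppress=True)
im=get_image('wrist');cs=im[150:250,200:320]
save('w24',cv2.resize(cs,None,fx=5,fy=5,interpolation=cv2.INTER_CUBIC))
im=get_image('side');save('s24',cv2.resize(im[200:300,160:280],None,fx=5,fy=5,interpolation=cv2.INTER_CUBIC))
p,R,a,o=pose();print(p,a,R[:,2],o['ft_force'],o['t'])
E
```

```text
[561.98 152.87  65.17] 9.377210429288374 [-0.03 -0.02 -1.  ] [ 0.17 -0.36 -2.38] 25.0
```

View pics/w24.png

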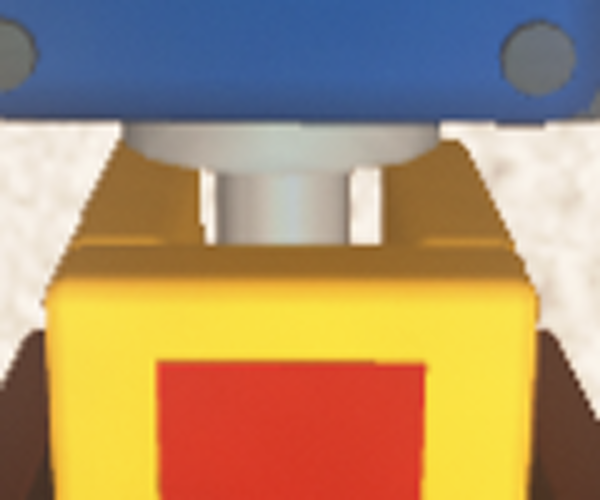

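View pics/s24.png

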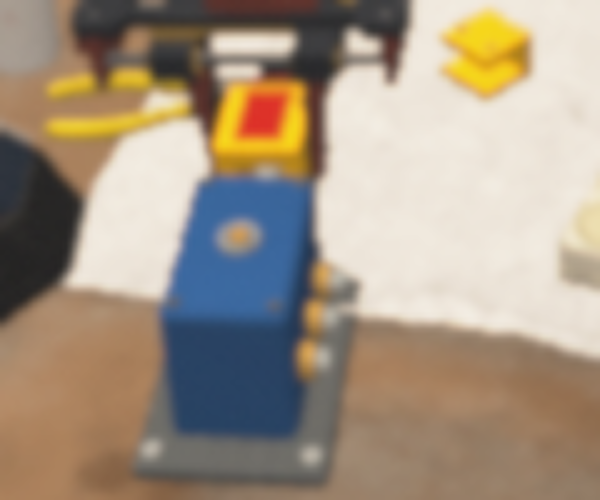

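Sliding on cleanly with no contact force. About 11 mm is left.

arm_command(
  increments=[
    [[0,0,0.6],0],
    [[0,0,0.3],0],
    [[0,0,0],0],
  ],
)

```text
t: 25.3
ee_pos: [562.2, 152.8, 55.9]
orientation: [3.112, 0.256, -0.055]
ft_force: [-0.3, 0.5, -3.2]
width: 47.7
```

arm_command(
  increments=[
    [[0,0,0.1],0],
    [[0,0,0],0],
  ],
)

```text
t: 25.5
ee_pos: [562.2, 152.8, 54.8]
orientation: [3.112, 0.256, -0.055]
ft_force: [0.1, -0.1, -2.7]
width: 47.9
```

arm_command(
  increments=[
    [[0,0,0.1],0],
    [[0,0,0],0],
  ],
)

```text
t: 25.7
ee_pos: [562.3, 152.8, 54.0]
orientation: [3.112, 0.256, -0.054]
ft_force: [0.1, 0.4, -1.4]
width: 47.8
```

arm_command(
  increments=[
    [[0,0,0.1],0],
    [[0,0,0],0],
  ],
)

```text
t: 25.9
ee_pos: [562.4, 152.8, 53.1]
orientation: [3.112, 0.256, -0.053]
ft_force: [-0.5, 0.7, -1.5]
width: 47.9
```

arm_command(
  increments=[
    [[0,0,0.1],0],
    [[0,0,0],0],
  ],
)

```text
t: 26.1
ee_pos: [562.3, 152.8, 52.0]
orientation: [3.112, 0.256, -0.053]
ft_force: [0.4, -0.6, -1.9]
width: 47.7
```

arm_command(
  increments=[
    [[0,0,0],0],
    [[0,0,0],0],
    [[0,0,0],0],
    [[0,0,0],0],
    [[0,0,0],0],
  ],
  gripper=1,
)

```text
t: 26.6
ee_pos: [563.4, 153.0, 53.0]
orientation: [3.112, 0.256, -0.05]
ft_force: [0.3, -0.7, 0.4]
width: 84.6
```

```bash
python3 - <<'E'
from h import *
save('w25',get_image('wrist'))
im=get_image('side');save('s25',cv2.resize(im[200:300,160:280],None,fx=5,fy=5,interpolation=cv2.INTER_CUBIC))
E
```

```text
(no output)
```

View pics/w25.png

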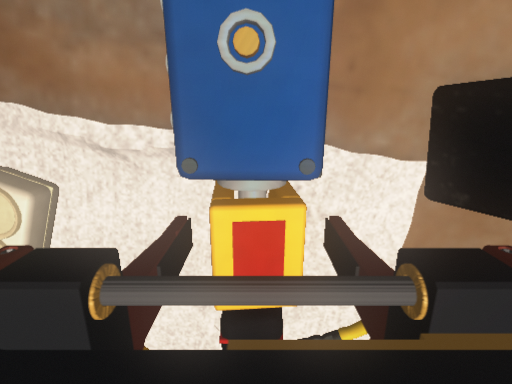

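View pics/s25.png

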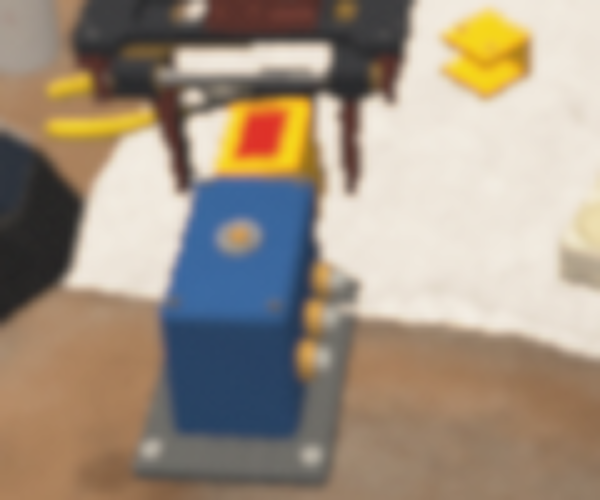

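Released and hanging: the red label is up, and the saddle lies between the gland and the grip. I'll lift straight off and take a last look.

arm_command(
  increments=[
    [[0,0,-1.5],0],
    [[0,0,-3],0],
    [[0,0,-4],0],
    [[0,0,-4],0],
    [[0,1,-2],0],
    [[0,0,0],0],
    [[0,0,0],0],
  ],
)

```text
t: 27.4
ee_pos: [569.3, 146.5, 208.1]
orientation: [3.113, 0.256, -0.049]
ft_force: [0.6, 0.3, -0.2]
width: 87.7
```

```bash
python3 - <<'E'
from h import *
np.set_printoptions(precision=1,suppress=True)
p,R,a,o=pose();print(p,a,o['t'])
im=get_image('wrist');save('w26',im);c=cam('wrist')
save('w26c',cv2.resize(im[0:280,180:330],None,fx=2.1,fy=2.1,interpolation=cv2.INTER_CUBIC))
im=get_image('side');save('s26',cv2.resize(im[190:300,150:290],None,fx=5,fy=5,interpolation=cv2.INTER_CUBIC))
save('t26',get_image('top'))
E
```

```text
[569.3 146.5 208.1] 9.381387349095455 27.4
```

View pics/w26c.png

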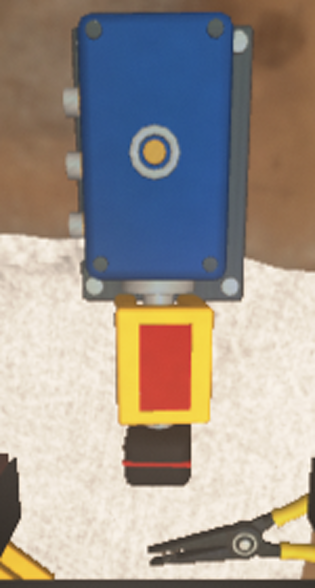

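View pics/s26.png

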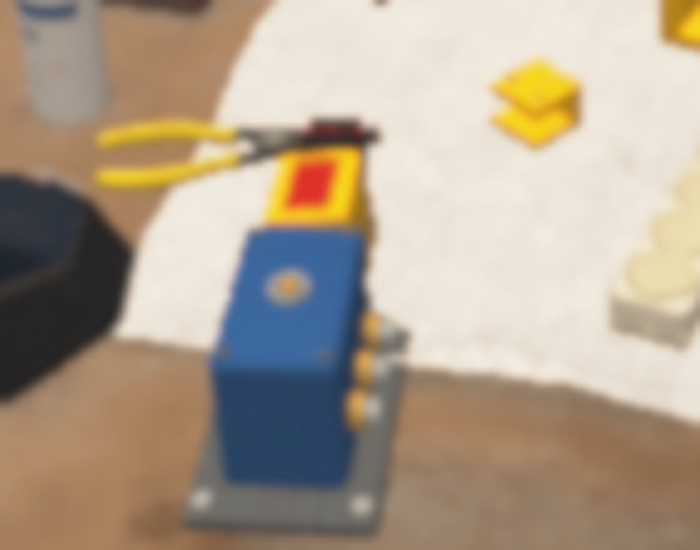

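View pics/t26.png

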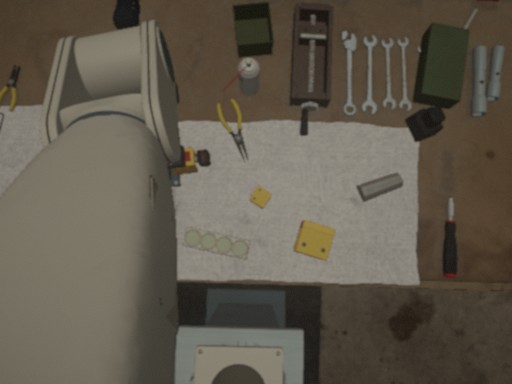

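arm_command(
  increments=[
    [[-0.5,2.5,0],0],
    [[-0.5,2.5,0],0],
    [[0,0,0],0],
    [[0,0,0],0],
  ],
)

```text
t: 27.95
ee_pos: [563.6, 95.2, 201.5]
orientation: [3.111, 0.259, -0.069]
ft_force: [0.0, 0.8, -0.5]
width: 88.0
```

```bash
python3 - <<'E'
from h import *
np.set_printoptions(precision=1,suppress=True)
X=lambda x,y:(180+x/2.1,y/2.1)
p,R,a,o=pose();c=cam('wrist',o);print(p,a)
im=get_image('wrist')
a0=cv2.imread('pics/w1.png')[0:40,260:310];save('w27',im)
h=cv2.cvtColor(im,cv2.COLOR_RGB2HSV)
m=cv2.inRange(h,(15,120,100),(28,255,255));m[45:]=0;m[:,:240]=0;m[:,310:]=0
ys,xs=np.nonzero(m);print('pin',xs.mean(),ys.mean(),xs.min(),xs.max(),ys.min(),ys.max())
b=im[0:60,240:300,::-1]
cv2.imwrite('pics/cmp.png',np.hstack([cv2.resize(a0,(400,320),interpolation=cv2.INTER_CUBIC),cv2.resize(b,(320,320),interpolation=cv2.INTER_CUBIC)]))
m=cv2.inRange(h,(0,120,60),(8,255,255))|cv2.inRange(h,(172,120,60),(180,255,255));m[250:]=0
for k in cv2.findContours(m,0,2)[0]:
    if cv2.contourArea(k)>5: print(cv2.boundingRect(k),cv2.contourArea(k))
E
```

```text
[563.6  95.2 201.5] 9.501943144552396
pin 271.43589743589746 5.811965811965812 266 277 0 12
(498, 246, 14, 4) 21.5
(2, 246, 16, 4) 22.5
(252, 177, 35, 4) 62.5
(262, 104, 27, 45) 1094.0
```

View pics/cmp.png

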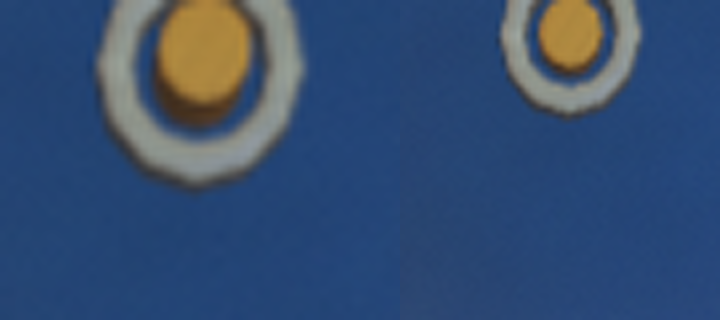

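View pics/w27.png

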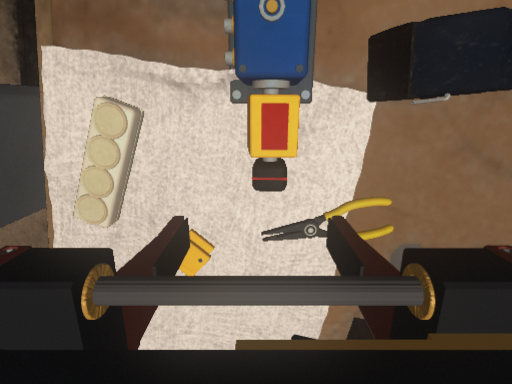

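```bash
python3 - <<'E'
from h import *
c=cam('wrist');g=onz(c,269.5,178.5,90);pn=onz(c,271.6,6,104);print(np.linalg.norm((g-pn)[:2]))
print(close_job())
E
```

```text
148.22147596332823
the job is handed in; nothing more can be done
None
```

The rod is at its click and the yellow saddle hangs legs down on the bare rod; I handed the job in at about 28 s of the 72 s allowed.

**Click:** I pulled the rod in 2 mm steps. The force fell from about 4 N to near 0, then climbed to about 18.6 N. I backed off roughly 1 mm and let go so the rod could centre itself, about 28 mm out.

**Saddle:** I used the middle-sized one of the three look-alikes. Gripping the ends near the back and lifting did not swing it upright, so I set it down elsewhere on the cloth. I then gripped the leg ends and pressed and dragged until it rolled up onto its legs. From there I took it across its sides and lowered it over the rod with no noticeable contact force.

**Last checks:**
- **Saddle:** the label is on top, and bare rod shows at both ends.
- **Rod:** the grip-to-pin distance is 148.2 mm, against 148.5 mm right after the click, so the rod did not move.
- **Pin:** the brass pin's side wall shows much less than at the start, so it looks dropped. This is a visual comparison, not a measurement.
- **Other things:** the cover, power strip and other items look unmoved in the top view, judged by eye.
- **Disagreements:** image estimates of the rod's position differed by 2 to 3 mm, and the tool had drifted about 2° off vertical. I corrected the saddle's sideways position from the wrist camera on the way down.

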